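Seat the optical cell against the datum stop in the light path

ROBOT

A 6-joint arm with a two-finger parallel gripper is mounted at the origin on a cart in front of the work surface, level with it; the furniture and walls round the work are solid. World frame = base frame: x ahead of the robot, y to its left, z up, the work surface at z = 0. Lengths are in m, angles in rad, forces in N, time in s.
With the tool pointing down it reaches from about 0.4 to 0.825 m from the base axis. Payload 7 kg.
Tool frame: the origin (TCP) lies on the front face of the gripper's body, between the roots of the fingers; the fingertips stand 66 mm ahead of it and the grasp point (between the pads) lies 47 mm ahead of it (manip.tips_ahead is the distance from the TCP to the fingertips, in m); z points along the fingers, x is the direction in which the jaws open and shut, and the axes are right-handed (so a half turn about z gives the same grasp; the last joint's range is limited). The gripper opens to 88 mm and grips with 3 to 60 N. Pads are 19 mm wide; open, the fingers measure 130 mm over their backs; the gripper's body (78 mm by 193 mm) begins 47 mm behind the grasp point.
Start: joints at [1.489, 0.359, 0.012, 0, -1.224, -0.288], TCP at [0.244, 0.629, 0.292] pointing down, gripper open.
Joint ranges: [-3.07, 3.07], [-1.43, 2.12], [-1.02, 1.25], [-3.03, 1.67], [-3.05, -0], [-3.03, 3.03]. Speed limits (rad/s): [2.39, 2.39, 3.01, 3.14, 3.14, 3.14].

INTERFACE

Orientations are given as a unit quaternion [x, y, z, w].
In Python, from station import monitor, optics, manip gives the robot as it stands. The module is installed in compiled form; this text tells all that it offers.
- The arm moves only by the tool drive_tool, never from a script. Its argument "deltas" is a list of rows, each an object with "translation": the shift along the world's x, y, z in m, a list of three; "delta_rot": the turn, a rotation vector about the world's x, y, z in degrees, a list of three. In form: [{"translation": [x, y, z], "delta_rot": [ax, ay, az]}, ...]. A call has 1 to 5 rows; each row shifts and turns the commanded pose from where the row before left it; what a row does not reach is not made up. A row lasts 1/12 s, in which the tool goes at most 41.7 mm and 7.16 degrees, less where a joint would pass 70% of its speed; a pose out of reach is approached as far as the arm can. A call is refused whole if a number of a shift passes 0.0417 or a number of a turn 7.16, either way. A call with a gripper value outside its range is refused whole. "fingers" is the finger opening in m, from 0 to 0.0876, set as the call begins (left out, the last holds). The fingers move at their own pace and stop on an object; "grip_force" is the grip in N (left out, the last holds). Time passes only in rows, so rows that do not move let the fingers close. It gives the time, the measured TCP pose, the force and the opening at its end, in the units of the state.
- monitor.observe(): the state, without advancing time (a new reading comes with each control period).
- optics.snapshot(name): name is "scene" or "top"; returns the picture (420x560x3 uint8, red, green, blue); there is no depth.
- optics.camera_info(name): a dict with "camera_matrix" (3x3 intrinsics, pixels), "k1" (the pictures are not rectified: a ray, as slopes to the right and down, at radius r is drawn at 1 + k1 r^2 times it, then the intrinsics apply), "rvec" (rotation vector, rad) and "tvec" (3), from world to camera coordinates, as OpenCV has them. Camera axes: x right, y down, z forward; pixel columns grow to the right and rows downward; lengths in m; the calibration is good to about 2 mm. A picture is of the moment at which its call begins. camera_info takes no time and is no camera call.
- manip.close_job(): hands the job in, once; it reports no verdict.
The state is a dict: "time": time; "qpos": joint angles; "joint_velocities": joint speeds; "joint_torque": joint torques, N m; "tcp_pos": TCP position; "orientation": TCP orientation; "wrist_force": force on the tool from outside, world axes, zero at the start; "torque": the same for the moment, N m; "gripper_width": opening from 0.0 (shut) to 1.0 (fully open).
Only numpy, scipy, OpenCV 4.12 (cv2) and the standard library are available. Lean on these libraries where they do the work, as an engineer would, in place of code of your own. Each camera call takes 0.05 s, during which the arm holds its last target.

TASK

Set the loose optical cell upright on the little optical bench, in the space between the sliding jaw and the fixed stop, midway between the lamp and the detector, with its clear windows facing the lamp and the detector. Let go of it, then push the jaw up (its upright tab is there for that) until it slides the cell flat against the stop and nips it there firmly: about 10 N on the cell, held for half a second, never more than 18 N, or the glass cracks. Leave the cell nipped between jaw and stop, square to the light path, and leave the other things on the worktop where they stand.

Things in the scene. Friction and masses are not known exactly. Their poses are not given: they have to be found in the camera images.
- cell_mid (a point): Centre of the loose optical cell, an upright glass box 24 (its x) x 40 (its y) x 60 mm (z up), about 100 g, lid fixed; point 30 mm above its underside. The two 24 mm wide faces, at its +y and -y ends, are the clear windows; the 40 mm wide faces at +x and -x are ground white. Stands on the worktop at the robot's left, at any angle. Either window may face the lamp.
- bench: Optical bench, fixed: grey plate 165 x 250 x 8 mm, from x -125 to +40 mm; the cell stands on its top, 8 mm over the worktop. Origin: at worktop height, midway between lamp and detector, right under the centre of the seated cell. x points from jaw to stop, away from the robot; the light path runs along y over the origin, 38 mm over the worktop; turned by up to 0.25 rad.
- lamp_lens (a point): End of the black tube of the lamp, on the light path, 66 mm to +y of the middle, 38 mm over the worktop. Lamp: white housing with fins, 50 x 36 mm, about 66 mm over the worktop.
- detector_lens (a point): End of the black tube of the detector, a similar white housing without fins, 66 mm to -y of the middle, 38 mm over the worktop.
- stop: Fixed steel stop on the bench, 56 mm wide (y), 18 mm high over the plate, axes as the bench. Origin: foot of the middle of its flat face, at the height of the plate's top, 12 mm beyond the bench's origin; the face looks to -x. The seated cell's centre lies at x = -12, y = 0, z = +30 mm in this frame.
- jaw_tab (a point): Middle of the upright black tab by which the jaw is pushed, 38 mm over the worktop. Tab 12 mm thick (x), 36 mm wide (y), top 50 mm over the worktop; its rear face, towards the robot, is 6 mm behind this point, free for shut fingers to push. The jaw's steel face (50 mm wide, 18 mm high over the plate) sits on a set screw 44 to 64 mm ahead (+x) of here: not measured, differs each time.
- jaw (a joint): Travel of the jaw along the bench's +x (m), 0 fully back, 0.070 end; starts at 0 to 0.012. It nips a seated cell somewhere between 0.034 and 0.054, as the face is set: to be felt. The slide drags with about 4 N, stays where left and keeps the cell nipped with up to about 4 N; while pushing, the tool feels about 4 N more than the cell. All parts are rigid: come up slowly (15 mm/s).
- reagent: Bystander, not to be moved: brown bottle with a blue cap, 54 mm wide, 120 tall, upright. Origin at the centre of its underside.
- vial: Bystander, not to be moved: vial with a black cap, 22 mm wide, 43 tall, upright. Origin at the centre of its underside.
- petri: Bystander, not to be moved: clear flat dish, 66 mm wide, 15 tall. Origin at the centre of its underside.
- small_bottle: Bystander, not to be moved: brown bottle with a white cap, 44 mm wide, 82 tall, upright. Origin at the centre of its underside.
- beaker: Bystander, not to be moved: empty clear beaker, 90 mm wide, 112 tall, upright. Origin at the centre of its underside.
- white_vial: Bystander, not to be moved: vial with a white cap, 22 mm wide, 43 tall, upright. Origin at the centre of its underside.
Mind the look-alikes: they are no part of the job. Of the things like the part that bears cell_mid, leave any that is yellow; of the rest the smaller one is meant.

How it is judged:
By the outcome, as a careful person would: the job done as asked, in the order asked, and still so for the second after the job is handed in, with the robot touching nothing.
It also fails if it takes over 61 s, if anything falls off the work surface, if the arm or the gripper's body presses on something with over 40 N, if the wrist force passes 120 N, or if a joint passes its speed limit or range.

## Working session

There is one attempt and no reset: what is moved stays moved. The work goes in short steps, Python scripts to look and compute and a tool call to move; the robot and the scene stay as the last step left them, time stands still between calls to the robot, and variables do not carry over. Pictures are saved under pics/ and viewed, and the job is handed in when it is done.

Besides the shell and the picture viewer there is one more tool, called by a JSON object that holds its "api" and its "payload", one argument or row to a line. drive_tool: Moves the arm, as the interface text tells. Its arguments: {"type":"object","properties":{"deltas":{"type":"array","items":{"type":"object","properties":{"translation":{"type":"array","items":{"type":"number"}},"delta_rot":{"type":"array","items":{"type":"number"}}}}},"fingers":{"type":"number"},"grip_force":{"type":"number"}},"required":["deltas"]}

```bash
mkdir -p pics; ls; python3 - <<'E'
from station import monitor, optics, manip
import cv2
for n in ("scene","top"):
    im=optics.snapshot(n); cv2.imwrite(f"pics/{n}0.png",cv2.resize(im[:,:,::-1],None,fx=1.42,fy=1.42,interpolation=cv2.INTER_CUBIC)); cv2.imwrite(f"pics/raw_{n}0.png",im[:,:,::-1])
    print(n,optics.camera_info(n))
print(monitor.observe(), manip.tips_ahead)
E
```

```text
pics
scene {'camera_matrix': array([[457.93102202,   0.        , 277.51746148],
       [  0.        , 457.93102202, 205.16433337],
       [  0.        ,   0.        ,   1.        ]]), 'k1': -0.12238694389790707, 'rvec': array([ 2.30163366, -0.70929838,  0.2821856 ]), 'tvec': array([-0.42713065,  0.26093854,  1.11632464])}
top {'camera_matrix': array([[406.61354095,   0.        , 277.04135662],
       [  0.        , 406.61354095, 200.16266193],
       [  0.        ,   0.        ,   1.        ]]), 'k1': -0.11246369271091246, 'rvec': array([ 2.15549522, -2.21351611,  0.08606187]), 'tvec': array([0.03625   , 0.52797945, 1.44184192])}
{'time': 0.1, 'qpos': array([ 1.48908702e+00,  3.59317304e-01,  1.11536719e-02, -3.01073561e-04,
       -1.22412342e+00, -2.88109778e-01]), 'joint_velocities': array([-0.00258879, -0.00119867,  0.00240653,  0.00172101,  0.00053359,
        0.00256775]), 'joint_torque': array([-1.46951788e-03, -5.84164882e+01,  2.93749970e+01,  7.01539859e+00,
        1.01619749e-02, -4.20759534e-05]), 'tcp_pos': array([0.24386618, 0.62903738, 0.29131773]), 'orientation': array([-5.65003231e-01,  8.25088343e-01, -4.89298939e-04, -5.79815362e-04]), 'wrist_force': array([-0.41778944,  0.67381153, -0.05781699]), 'torque': array([-0.03189007,  0.02712402,  0.01991677]), 'gripper_width': 1.0045036569084012} 0.0656
```

View pics/scene0.png

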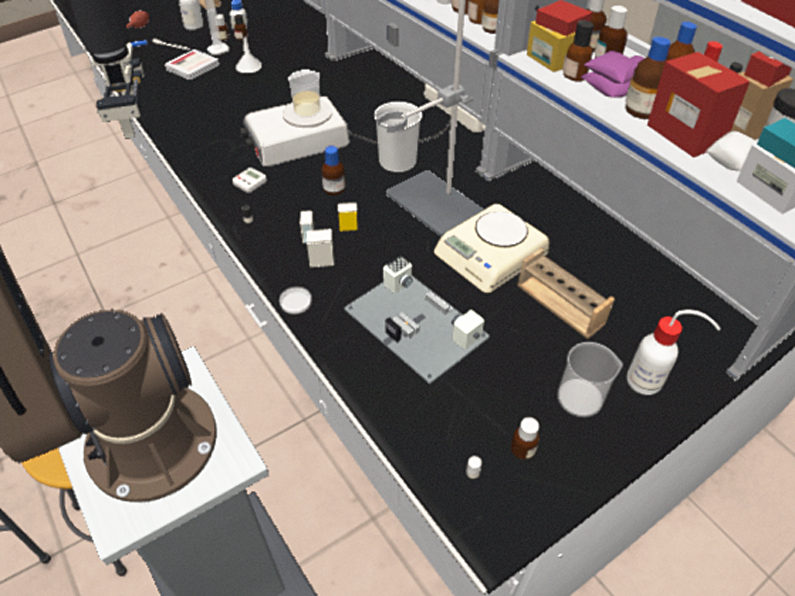

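View pics/top0.png

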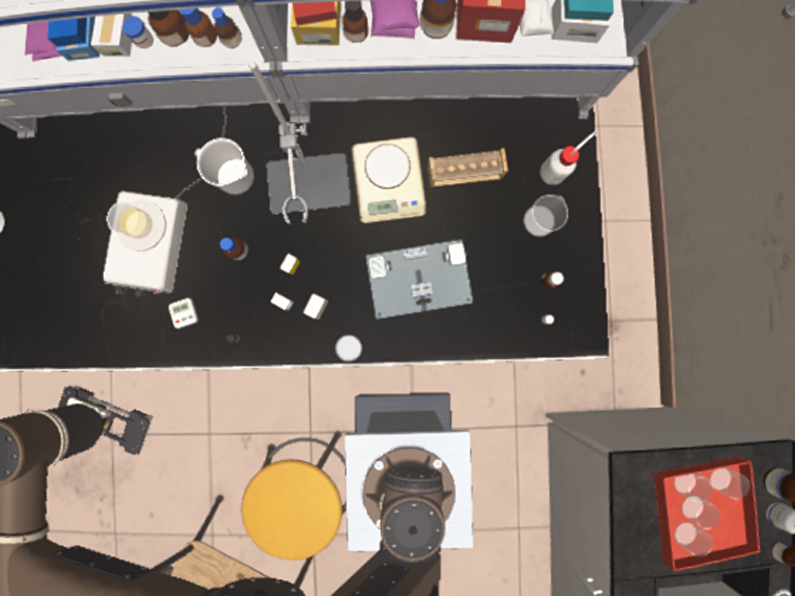

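Both views show three cell-like boxes (display pixels, x1.42):
- **Yellow:** scene (347,217), top (290,264). Excluded by colour.
- **Larger white:** scene (320,247), top (315,306). Excluded because it's the bigger one.
- **Smaller white:** scene (306,226), top (282,301). This is my choice.

The white balance, timer and vials are clearly different things. Next I'll check the choice in a close crop.

```bash
python3 - <<'E'
import cv2,numpy as np
t=cv2.imread("pics/raw_top0.png"); s=cv2.imread("pics/raw_scene0.png")
a=cv2.resize(t[170:250,170:250],(400,400),interpolation=cv2.INTER_CUBIC)
b=cv2.resize(s[130:210,190:270],(400,400),interpolation=cv2.INTER_CUBIC)
cv2.imwrite("pics/crop_cells.png",np.hstack([a,b]))
a=cv2.resize(t[160:230,250:340],(800,622),interpolation=cv2.INTER_CUBIC)
cv2.imwrite("pics/crop_bench_top.png",a[:600])
b=cv2.resize(s[175:275,240:350],(660,600),interpolation=cv2.INTER_CUBIC)
cv2.imwrite("pics/crop_bench_scene.png",b)
E
```

```text
(no output)
```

View pics/crop_cells.png

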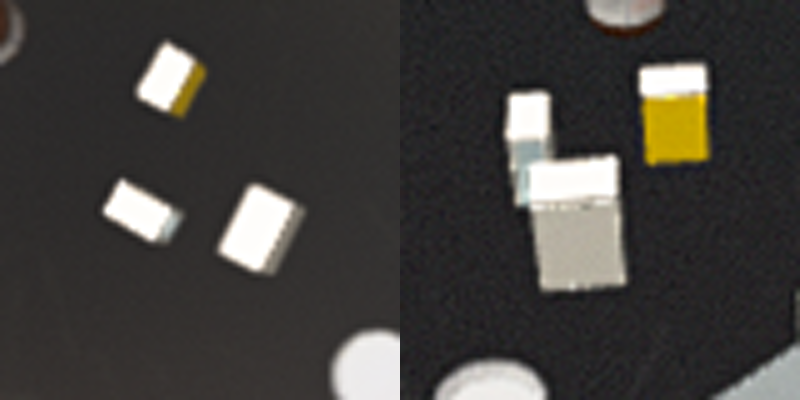

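View pics/crop_bench_top.png

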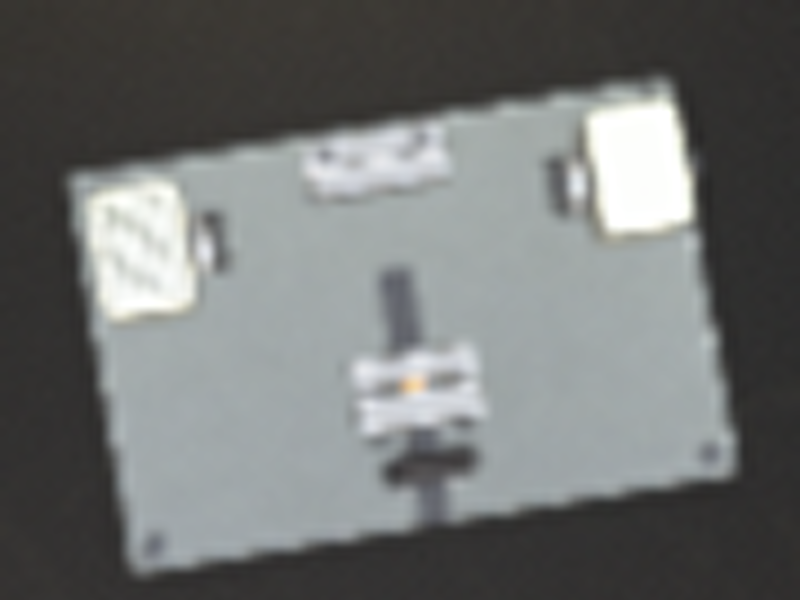

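View pics/crop_bench_scene.png

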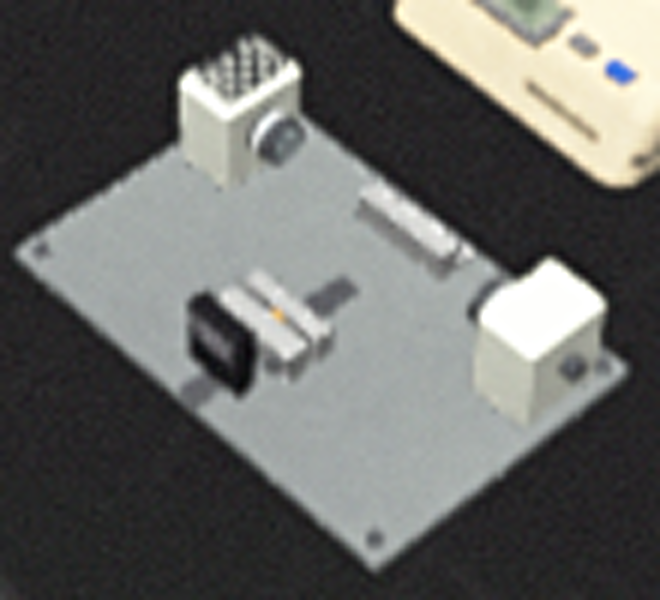

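```bash
cat > h.py <<'E'
import cv2,numpy as np
from station import optics
def cam(n):
    c=optics.camera_info(n); K=c["camera_matrix"]; d=np.array([c["k1"],0,0,0,0.]); R=cv2.Rodrigues(c["rvec"])[0]; return K,d,R,c["tvec"]
def cast(n,px,z):
    K,d,R,t=cam(n); u=cv2.undistortPoints(np.asarray(px,float).reshape(-1,1,2),K,d).reshape(-1,2)
    r=np.c_[u,np.ones(len(u))]@R; o=-R.T@t
    return (o+r*((z-o[2])/r[:,2])[:,None])[:,:2]
def proj(n,P):
    K,d,R,t=cam(n); return cv2.projectPoints(np.asarray(P,float).reshape(-1,1,3),cv2.Rodrigues(R)[0],t,K,d)[0].reshape(-1,2)
F=6
def up(im,x0,y0,x1,y1):
    return cv2.resize(im[y0:y1,x0:x1],None,fx=F,fy=F,interpolation=cv2.INTER_CUBIC)
def contour(mask,x0,y0,seed=None):
    cs=cv2.findContours(mask.astype(np.uint8),cv2.RETR_EXTERNAL,cv2.CHAIN_APPROX_NONE)[0]
    if seed is not None:
        s=((seed[0]-x0+.5)*F,(seed[1]-y0+.5)*F)
        cs=[c for c in cs if cv2.pointPolygonTest(c,s,False)>=0]
    c=max(cs,key=cv2.contourArea).reshape(-1,2).astype(float)
    return (c+.5)/F-.5+[x0,y0]
def rect(P):
    (c,s,a)=cv2.minAreaRect((P*1000).astype(np.float32)); return np.round(c,1),np.round(s,1),round(a,2)
E
python3 - <<'E'
from h import *
t=cv2.imread("pics/raw_top0.png"); s=cv2.imread("pics/raw_scene0.png")
# bench in top
for n,im,(x0,y0,x1,y1),seed in (("top",t,(250,160,340,230),(280,210)),("scene",s,(235,175,350,275),(270,225))):
    g=cv2.cvtColor(up(im,x0,y0,x1,y1),cv2.COLOR_BGR2GRAY)
    for th in (90,):
        c=contour(g>th,x0,y0,seed); print(n,th,rect(cast(n,c,.008)))
        q=cv2.approxPolyDP(cv2.convexHull((c*8).astype(np.float32)),20,True).reshape(-1,2)/8; print(np.round(q,1).tolist(), np.round(cast(n,q,.008)*1000,1).tolist())
x0,y0,x1,y1=180,195,215,225
g=cv2.cvtColor(up(t,x0,y0,x1,y1),cv2.COLOR_BGR2GRAY)
for th in (90,140,200,225):
    c=contour(g>th,x0,y0,(198,211)); print("cell top",th,rect(cast("top",c,.060)))
x0,y0,x1,y1=205,140,225,172
g=cv2.cvtColor(up(s,x0,y0,x1,y1),cv2.COLOR_BGR2GRAY)
for th in (140,200,220): 
    c=contour(g>th,x0,y0,(215.5,152.5)); print("cell scene",th,rect(cast("scene",c,.060)))
x0,y0,x1,y1=210,190,240,230
g=cv2.cvtColor(up(t,x0,y0,x1,y1),cv2.COLOR_BGR2GRAY)
c=contour(g>200,x0,y0,(221,215)); print("big top",rect(cast("top",c,.07)))
E
```

```text
top 90 (array([543.4, -44.2]), array([169., 257.]), 7.92)
[[325.1000061035156, 168.89999389648438], [331.6000061035156, 213.1999969482422], [264.3999938964844, 223.8000030517578], [257.79998779296875, 179.10000610351562]] [[639.5, -156.4], [476.9, -174.2], [445.5, 70.0], [608.4, 90.3]]
scene 90 (array([548.1, -23. ]), array([193.1, 288.6]), 8.02)
[[279.8999938964844, 180.89999389648438], [337.3999938964844, 221.39999389648438], [343.8999938964844, 235.39999389648438], [302.20001220703125, 269.6000061035156], [242.10000610351562, 217.10000610351562], [270.3999938964844, 186.1999969482422]] [[614.6, 129.9], [656.2, -100.0], [638.3, -150.5], [473.9, -177.8], [439.4, 67.5], [577.1, 126.8]]
cell top 90 (array([490.9, 300.6]), array([53.3, 30.8]), 58.88)
cell top 140 (array([490.9, 300.8]), array([50.1, 28.1]), 59.45)
cell top 200 (array([491.9, 302.6]), array([43.4, 25.3]), 59.19)
cell top 225 (array([492.4, 303.3]), array([40.7, 24.2]), 59.18)
cell scene 140 (array([478.2, 272.3]), array([115.8,  39.5]), 67.24)
cell scene 200 (array([487.1, 303.7]), array([45.4, 25.1]), 58.15)
cell scene 220 (array([487. , 304.4]), array([42.8, 24. ]), 59.94)
big top (array([477.9, 218.8]), array([32.5, 51.6]), 62.24)
```

```bash
python3 - <<'E'
from h import *
t=cv2.imread("pics/raw_top0.png"); s=cv2.imread("pics/raw_scene0.png")
for n in("top","scene"):
    K,d,R,tt=cam(n); print(n,-R.T@tt)
for n,im,(x0,y0,x1,y1),seed in (("top",t,(250,160,340,230),(280,210)),("scene",s,(235,175,350,275),(270,225))):
    g=cv2.cvtColor(up(im,x0,y0,x1,y1),cv2.COLOR_BGR2GRAY)
    c=contour(g>80,x0,y0,seed); P=cast(n,c,.008)
    th=np.deg2rad(-7.3 if 0 else 7.5); 
    O=np.array([.583,-.049])
    for it in range(4):
        ex=np.array([np.cos(th),np.sin(th)]); ey=np.array([-ex[1],ex[0]])
        L=(P-O)@np.c_[ex,ey]
        sel={'front':(abs(L[:,0]+.125)<.008)&(abs(L[:,1])<.11),'back':(abs(L[:,0]-.04)<.008)&(abs(L[:,1])<.06),
         'left':(abs(L[:,1]-.125)<.008)&(L[:,0]>-.115)&(L[:,0]<-.045),'right':(abs(L[:,1]+.125)<.008)&(L[:,0]>-.115)&(L[:,0]<-.045)}
        res={}
        for k,m in sel.items():
            Q=P[m]; 
            if len(Q)<10: continue
            vx,vy,qx,qy=cv2.fitLine(Q.astype(np.float32),cv2.DIST_HUBER,0,.001,.001).ravel()
            a=np.arctan2(vy,vx); a= a-np.pi/2 if k in('front','back') else a
            a=(a+np.pi/2)%np.pi-np.pi/2
            res[k]=(len(Q),np.rad2deg(a),np.median(L[m],axis=0)*1000)
        th=np.deg2rad(np.average([res[k][1] for k in ('front','left','right') if k in res],weights=[res[k][0] for k in('front','left','right') if k in res]))
        dy=np.mean([res['left'][2][1],res['right'][2][1]])/1000 if 'left' in res and 'right' in res else 0
        dx=(np.mean([res['front'][2][0]+125]))/1000
        if it<3: O=O+ex*dx+ey*dy
    print(n,O,np.rad2deg(th)); [print(k,v) for k,v in res.items()]
E
```

```text
top [0.41890871 0.02874873 1.47738738]
scene [ 0.02924959 -0.71241786  0.99414056]
top [ 0.58557693 -0.04866001] 7.986635208129883
front (359, np.float32(7.986635), array([-125.00448335,    0.16194467]))
back (195, np.float32(7.9973726), array([42.84704448,  0.06858133]))
scene [ 0.58114209 -0.04924513] 8.02687931060791
front (338, np.float32(8.026879), array([-125.        ,   -5.18883624]))
back (153, np.float32(8.035321), array([43.04207598,  7.54158606]))
```

```bash
python3 - <<'E'
from h import *
t=cv2.imread("pics/raw_top0.png"); s=cv2.imread("pics/raw_scene0.png")
th=np.deg2rad(8.0); ex=np.array([np.cos(th),np.sin(th)]); ey=np.array([-ex[1],ex[0]])
for n,im,(x0,y0,x1,y1),seed,O in (("top",t,(250,160,340,230),(280,210),[.587,-.049]),("scene",s,(235,175,350,275),(270,225),[.584,-.049])):
    g=cv2.cvtColor(up(im,x0,y0,x1,y1),cv2.COLOR_BGR2GRAY)
    for T in (70,100):
        c=contour(g>T,x0,y0,seed); L=(cast(n,c,.008)-O)@np.c_[ex,ey]*1000
        for k,sg in(('l',1),('r',-1)):
          for a in range(-110,10,20):
            m=(L[:,1]*sg>90)&(abs(L[:,0]-a)<10); print(n,T,k,a,np.round(np.median(L[m,1]),1) if m.any() else None)
# stop top (z=.026), jaw, tab blobs in top view
def loc(n,px,z,O): return np.round((cast(n,px,z)-O)@np.c_[ex,ey]*1000,1)
g=cv2.cvtColor(up(t,250,160,340,230),cv2.COLOR_BGR2GRAY)
c=contour(g>190,250,160,(292,178.5)); print("stop",rect(cast("top",c,.026)), loc("top",[c.mean(0)],.026,[.587,-.049]))
# expected projections overlay
I=cv2.resize(t[160:230,250:340],(800,622),interpolation=cv2.INTER_CUBIC)
J=cv2.resize(s[175:275,240:350],(660,600),interpolation=cv2.INTER_CUBIC)
for (n,im,x0,y0,f,O) in(("top",I,250,160,800/90,[.587,-.049]),("scene",J,240,175,6,[.584,-.049])):
    for P in ([-125,125,8],[-125,-125,8],[40,125,8],[40,-125,8],[0,66,38],[0,-66,38],[12,28,26],[12,-28,26],[12,28,8],[12,-28,8],[0,0,8]):
        w=np.r_[O+ex*P[0]/1e3+ey*P[1]/1e3,P[2]/1e3]; p=(proj(n,w)[0]+.5-[x0,y0])*f
        cv2.circle(im,tuple(int(v) for v in p),3,(0,0,255),-1)
cv2.imwrite("pics/ov_top.png",I[:600]);cv2.imwrite("pics/ov_scene.png",J)
E
```

```text
top 70 l -110 139.5
top 70 l -90 139.4
top 70 l -70 139.3
top 70 l -50 139.3
top 70 l -30 139.4
top 70 l -10 139.2
top 70 r -110 -114.6
top 70 r -90 -114.8
top 70 r -70 -114.9
top 70 r -50 -114.5
top 70 r -30 -115.0
top 70 r -10 -116.0
top 100 l -110 137.7
top 100 l -90 137.5
top 100 l -70 137.6
top 100 l -50 137.5
top 100 l -30 137.4
top 100 l -10 137.3
top 100 r -110 -112.9
top 100 r -90 -113.0
top 100 r -70 -113.1
top 100 r -50 -112.7
top 100 r -30 -113.3
top 100 r -10 -115.2
scene 70 l -110 140.4
scene 70 l -90 140.4
scene 70 l -70 140.1
scene 70 l -50 140.2
scene 70 l -30 140.5
scene 70 l -10 150.5
scene 70 r -110 -113.1
scene 70 r -90 -113.1
scene 70 r -70 -113.1
scene 70 r -50 -113.1
scene 70 r -30 -113.1
scene 70 r -10 -113.0
scene 100 l -110 139.0
scene 100 l -90 139.0
scene 100 l -70 138.8
scene 100 l -50 138.8
scene 100 l -30 139.3
scene 100 l -10 149.1
scene 100 r -110 -111.9
scene 100 r -90 -111.9
scene 100 r -70 -111.9
scene 100 r -50 -111.9
scene 100 r -30 -111.8
scene 100 r -10 -111.7
stop (array([608.4, -32.7]), array([21.5, 59. ]), 7.78) [[23.8 11. ]]
```

View pics/ov_top.png

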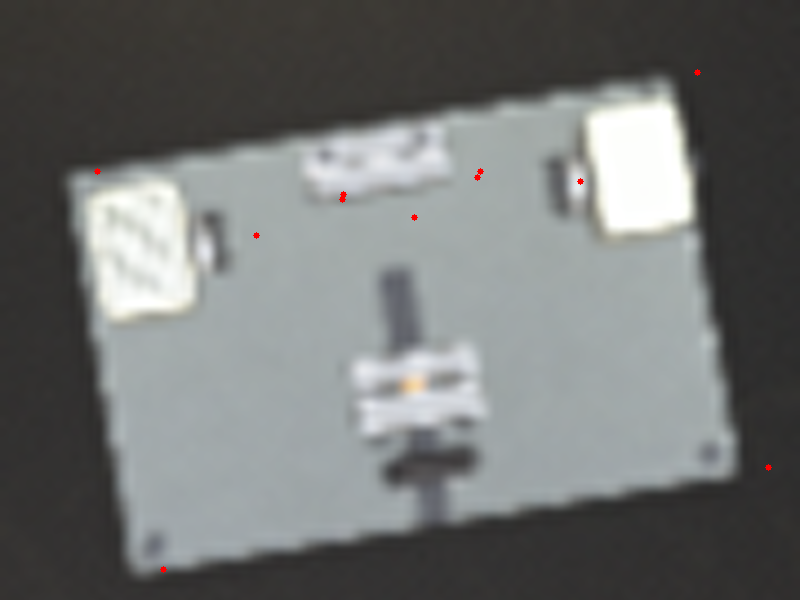

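View pics/ov_scene.png

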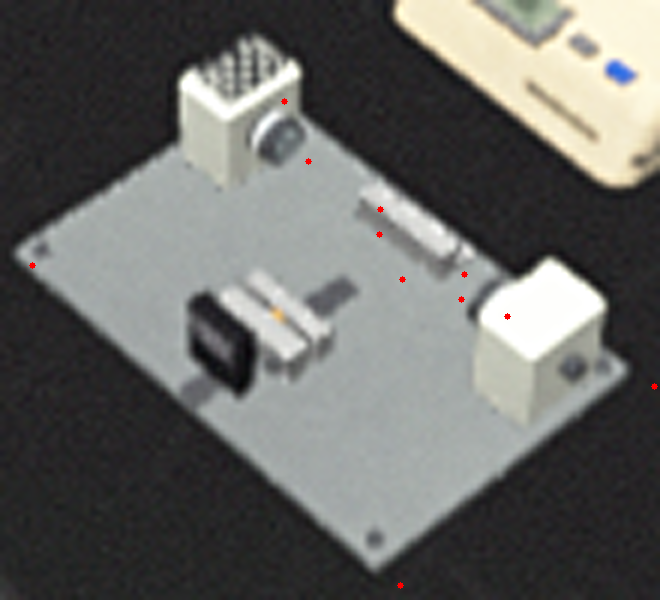

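```bash
python3 - <<'E'
from h import *
t=cv2.imread("pics/raw_top0.png"); s=cv2.imread("pics/raw_scene0.png")
th=np.deg2rad(8.0); ex=np.array([np.cos(th),np.sin(th)]); ey=np.array([-ex[1],ex[0]])
OO={"top":np.array([.587,-.049])+ey*.0122,"scene":np.array([.584,-.049])+ey*.0132}
for n,im,(x0,y0,x1,y1),seed in (("top",t,(250,160,340,230),(280,210)),("scene",s,(235,175,350,275),(270,225))):
    O=OO[n]; print(n,O)
    g=cv2.cvtColor(up(im,x0,y0,x1,y1),cv2.COLOR_BGR2GRAY)
    for T in (80,100,120):
        c=contour(g>T,x0,y0,seed); L=(cast(n,c,.008)-O)@np.c_[ex,ey]*1000
        md=lambda m,i: np.round(np.median(L[m,i]),1)
        print(T,"front",[md((L[:,0]<-100)&(abs(L[:,1]-a)<20),0) for a in(-90,-45,0,45,90)],"back",[md((L[:,0]>30)&(abs(L[:,1]-a)<15),0) for a in(-45,-15,15,45)],
         "l",md((L[:,1]>100)&(abs(L[:,0]+75)<35),1),"r",md((L[:,1]<-100)&(abs(L[:,0]+75)<35),1))
I=cv2.resize(t[160:230,250:340],(800,622),interpolation=cv2.INTER_CUBIC)
J=cv2.resize(s[175:275,240:350],(660,600),interpolation=cv2.INTER_CUBIC)
for (n,im,x0,y0,f) in(("top",I,250,160,800/90),("scene",J,240,175,6)):
    O=OO[n]
    for P in ([-125,125,8],[-125,-125,8],[40,125,8],[40,-125,8],[0,66,38],[0,-66,38],[12,28,26],[12,-28,26],[12,28,8],[12,-28,8],[0,0,8]):
        w=np.r_[O+ex*P[0]/1e3+ey*P[1]/1e3,P[2]/1e3]; p=(proj(n,w)[0]+.5-[x0,y0])*f
        cv2.circle(im,tuple(int(v) for v in p),3,(0,0,255),-1)
cv2.imwrite("pics/ov_top2.png",I[:600]);cv2.imwrite("pics/ov_scene2.png",J)
# tab in top: dark blob, z=.05
px=np.array([(430,465)])/ (800/90)-.5+[250,160]
print("tab top",(cast("top",px,.050)-OO["top"])@np.c_[ex,ey]*1000)
E
```

```text
top [ 0.58530209 -0.03691873]
80 front [np.float64(-126.4), np.float64(-126.4), np.float64(-126.3), np.float64(-126.5), np.float64(-126.5)] back [np.float64(41.9), np.float64(41.5), np.float64(41.5), np.float64(41.6)] l 126.4 r -126.2
100 front [np.float64(-125.5), np.float64(-125.4), np.float64(-125.2), np.float64(-125.3), np.float64(-125.3)] back [np.float64(40.7), np.float64(40.3), np.float64(40.3), np.float64(40.4)] l 125.3 r -125.1
120 front [np.float64(-124.6), np.float64(-124.3), np.float64(-115.6), np.float64(-124.6), np.float64(-124.5)] back [np.float64(39.6), np.float64(39.2), np.float64(39.2), np.float64(39.2)] l 124.3 r -124.0
scene [ 0.58216292 -0.03592846]
80 front [np.float64(-127.8), np.float64(-127.8), np.float64(-127.8), np.float64(-128.0), np.float64(-128.2)] back [np.float64(46.5), np.float64(40.3), np.float64(40.2), np.float64(40.1)] l 126.6 r -125.9
100 front [np.float64(-127.1), np.float64(-127.0), np.float64(-126.9), np.float64(-127.2), np.float64(-127.3)] back [np.float64(44.5), np.float64(39.7), np.float64(39.5), np.float64(39.3)] l 125.7 r -125.1
120 front [np.float64(-126.2), np.float64(-126.1), np.float64(-116.4), np.float64(-126.4), np.float64(-126.5)] back [np.float64(42.5), np.float64(39.0), np.float64(38.8), np.float64(38.5)] l 124.9 r -124.4
tab top [[-102.59821178    1.46055923]]
```

View pics/ov_top2.png

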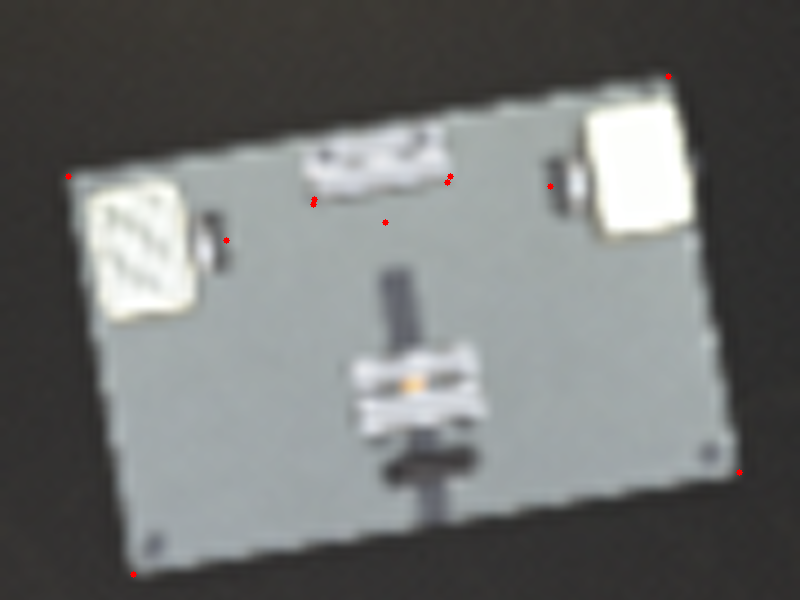

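View pics/ov_scene2.png

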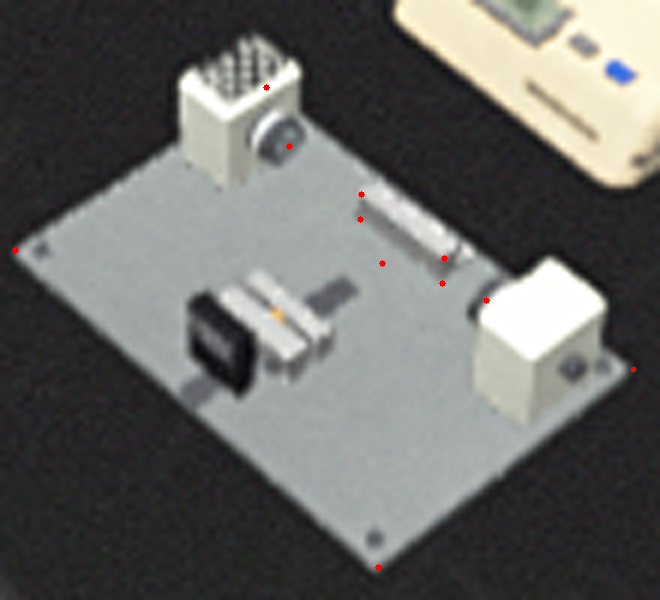

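The crop confirms it: the small white box at crop (140,210) has a bluish clear window on its short face. The larger grey-white box and the yellow one are the decoys. The overlay dots land on the plate corners, so the bench pose is good: about (0.584,-0.036), yaw 8.0°. Next I'll check clearances around the pick.

```bash
python3 - <<'E'
from h import *
k=1.42
r=lambda x,y:[x/k,y/k]
print("ring at z .15 .25 .35",[np.round(cast("top",[r(294,215)],z)[0],3) for z in(.15,.25,.35)])
def tri(a,b):
    A=cast("top",[a],0)[0];B=cast("scene",[b],0)[0]
    for z in (.05,.06,.07,.08,.09): print(z,np.round(cast("top",[a],z)[0],3),np.round(cast("scene",[b],z)[0],3))
print("yellow lid centre"); tri([170+168/5,170+75/5],[190+(674-400)/5,130+80/5])
print("big lid centre"); tri([170+260/5,170+225/5],[190+(575-400)/5,130+180/5])
print("small lid"); tri([170+139/5,170+210/5],[190+(529-400)/5,130+115/5])
print("bottle cap"); tri(r(228,246),r(332,152))
E
```

```text
ring at z .15 .25 .35 [array([0.687, 0.251]), array([0.667, 0.234]), array([0.647, 0.217])]
yellow lid centre
0.05 [0.587 0.281] [0.588 0.291]
0.06 [0.586 0.279] [0.582 0.281]
0.07 [0.585 0.277] [0.576 0.27 ]
0.08 [0.584 0.276] [0.57  0.259]
0.09 [0.582 0.274] [0.564 0.249]
big lid centre
0.05 [0.479 0.217] [0.487 0.244]
0.06 [0.479 0.216] [0.483 0.234]
0.07 [0.478 0.215] [0.478 0.223]
0.08 [0.478 0.213] [0.473 0.213]
0.09 [0.478 0.212] [0.468 0.203]
small lid
0.05 [0.492 0.303] [0.494 0.314]
0.06 [0.492 0.301] [0.489 0.303]
0.07 [0.491 0.299] [0.484 0.292]
0.08 [0.49  0.297] [0.479 0.281]
0.09 [0.49  0.295] [0.474 0.27 ]
bottle cap
0.05 [0.634 0.436] [0.669 0.499]
0.06 [0.632 0.433] [0.662 0.486]
0.07 [0.631 0.43 ] [0.655 0.474]
0.08 [0.629 0.427] [0.649 0.461]
0.09 [0.628 0.424] [0.642 0.448]
```

{"api": "drive_tool", "payload": {
  "deltas": [
    {"translation":[0.0164,-0.0217,-0.0048],"delta_rot":[0,0,-6.64]},
    {"translation":[0.0164,-0.0217,-0.0048],"delta_rot":[0,0,-6.64]},
    {"translation":[0.0164,-0.0217,-0.0048],"delta_rot":[0,0,-6.64]},
    {"translation":[0.0164,-0.0217,-0.0048],"delta_rot":[0,0,-6.64]},
    {"translation":[0.0164,-0.0217,-0.0048],"delta_rot":[0,0,-6.64]}
  ],
  "fingers": 0.05
}}

```text
time: 0.52
tcp_pos: [0.3264, 0.5196, 0.2675]
orientation: [-0.303, 0.953, -0.0, -0.0]
wrist_force: [1.7, 0.3, 1.0]
gripper_width: 0.681
```

{"api": "drive_tool", "payload": {
  "deltas": [
    {"translation":[0.0164,-0.0217,-0.0048],"delta_rot":[0,0,-6.64]},
    {"translation":[0.0164,-0.0217,-0.0048],"delta_rot":[0,0,-6.64]},
    {"translation":[0.0164,-0.0217,-0.0048],"delta_rot":[0,0,-6.64]},
    {"translation":[0.0164,-0.0217,-0.0048],"delta_rot":[0,0,-6.64]},
    {"translation":[0.0164,-0.0217,-0.0048],"delta_rot":[0,0,-6.64]}
  ]
}}

```text
time: 0.93
tcp_pos: [0.4084, 0.411, 0.2437]
orientation: [-0.018, 1.0, -0.0, -0.0]
wrist_force: [0.6, 0.3, -0.2]
gripper_width: 0.569
```

{"api": "drive_tool", "payload": {
  "deltas": [
    {"translation":[0.0164,-0.0214,-0.0048],"delta_rot":[0,0,-6.64]},
    {"translation":[0.0164,-0.0214,-0.0048],"delta_rot":[0,0,-6.64]},
    {"translation":[0.0164,-0.0214,-0.0048],"delta_rot":[0,0,-6.64]},
    {"translation":[0.0164,-0.0214,-0.0048],"delta_rot":[0,0,-6.64]},
    {"translation":[0.016,-0.0214,-0.0048],"delta_rot":[0,0,-6.64]}
  ]
}}

```text
time: 1.35
tcp_pos: [0.4901, 0.3041, 0.2197]
orientation: [0.268, 0.963, -0.0, -0.0]
wrist_force: [0.2, -0.0, -0.2]
gripper_width: 0.571
```

{"api": "drive_tool", "payload": {
  "deltas": [
    {"translation":[0,0,-0.018],"delta_rot":[0,0,0]},
    {"translation":[0,0,-0.018],"delta_rot":[0,0,0]},
    {"translation":[0,0,-0.018],"delta_rot":[0,0,0]},
    {"translation":[0,0,-0.01],"delta_rot":[0,0,0]},
    {"translation":[0,0,0],"delta_rot":[0,0,0]}
  ]
}}

```text
time: 1.77
tcp_pos: [0.4886, 0.3042, 0.1536]
orientation: [0.266, 0.964, -0.002, -0.001]
wrist_force: [-0.9, 0.2, 0.3]
gripper_width: 0.569
```

```bash
python3 - <<'E'
from h import *
from station import monitor
o=monitor.observe(); print(o["time"],o["tcp_pos"],o["orientation"],o["qpos"])
im={n:optics.snapshot(n)[:,:,::-1] for n in("top","scene")}
for n in im: cv2.imwrite(f"pics/raw_{n}1.png",im[n])
a=cv2.resize(im["top"][160:250,160:250],(400,400),interpolation=cv2.INTER_CUBIC)
b=cv2.resize(im["scene"][110:200,170:260],(400,400),interpolation=cv2.INTER_CUBIC)
cv2.imwrite("pics/pre.png",np.hstack([a,b]))
E
```

```text
1.7667 [0.48856787 0.30424281 0.15363818] [ 0.26571615  0.96404853 -0.00201242 -0.0011402 ] [ 8.96410584e-01  3.26395786e-01 -3.84386572e-01 -6.67748194e-04
 -8.64612064e-01 -1.43387097e+00]
```

View pics/pre.png

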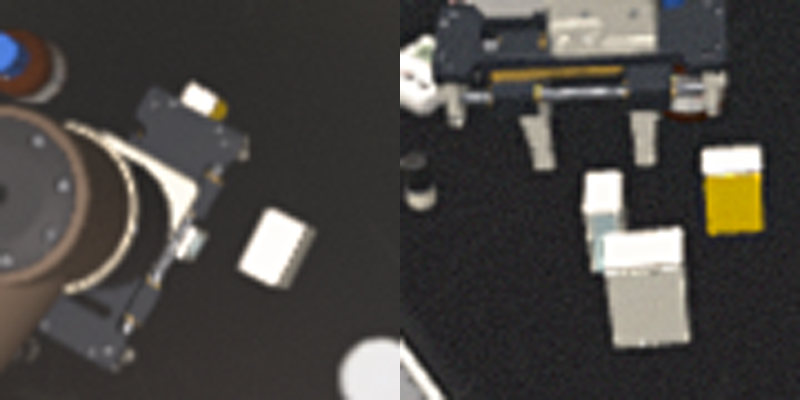

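```bash
python3 - <<'E'
from h import *
for z in (.088,.06):
    p=proj("scene",[[.4886,.3042,z]])[0]; print(z,(p+.5-[170,110])*400/90+[400,0])
dx=np.array([.859,-.512])*.025
for s in(1,-1):
    p=proj("scene",[[.4886+s*dx[0],.3042+s*dx[1],.088]])[0]; print((p+.5-[170,110])*400/90+[400,0])
E
```

```text
0.088 [600.68039825 161.88937934]
0.06 [604.46115737 192.583528  ]
[636.54064693 160.38853732]
[564.8294059  163.41141585]
```

{"api": "drive_tool", "payload": {
  "deltas": [
    {"translation":[0.002,0,-0.016],"delta_rot":[0,0,0]},
    {"translation":[0.001,0,-0.016],"delta_rot":[0,0,0]},
    {"translation":[0,0,-0.016],"delta_rot":[0,0,0]},
    {"translation":[0,0,-0.012],"delta_rot":[0,0,0]},
    {"translation":[0,0,-0.006],"delta_rot":[0,0,0]}
  ]
}}

```text
time: 2.28
tcp_pos: [0.4926, 0.3056, 0.0899]
orientation: [0.265, 0.964, -0.0, -0.0]
wrist_force: [-0.9, 0.5, 0.3]
gripper_width: 0.57
```

```bash
python3 - <<'E'
from h import *
im={n:optics.snapshot(n)[:,:,::-1] for n in("top","scene")}
a=cv2.resize(im["top"][160:250,160:250],(400,400),interpolation=cv2.INTER_CUBIC)
b=cv2.resize(im["scene"][110:200,170:260],(400,400),interpolation=cv2.INTER_CUBIC)
cv2.imwrite("pics/pre2.png",np.hstack([a,b]))
E
```

```text
(no output)
```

View pics/pre2.png

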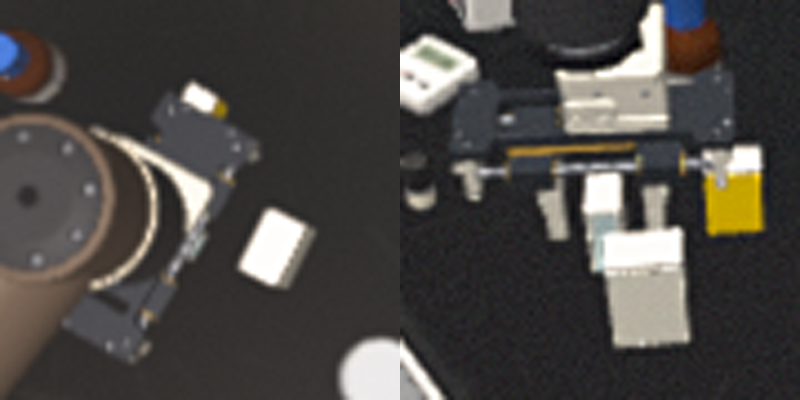

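The cell at (604,205) sits between the fingers, whose inner edges are at 563 and 645. I'll close gently, at 10 N.

{"api": "drive_tool", "payload": {
  "deltas": [
    {"translation":[0,0,0],"delta_rot":[0,0,0]},
    {"translation":[0,0,0],"delta_rot":[0,0,0]},
    {"translation":[0,0,0],"delta_rot":[0,0,0]},
    {"translation":[0,0,0],"delta_rot":[0,0,0]},
    {"translation":[0,0,0],"delta_rot":[0,0,0]}
  ],
  "fingers": 0.02,
  "grip_force": 10
}}

```text
time: 2.8
tcp_pos: [0.4927, 0.3056, 0.0908]
orientation: [0.265, 0.964, 0.0, 0.0]
wrist_force: [-1.0, -0.2, 3.7]
gripper_width: 0.276
```

{"api": "drive_tool", "payload": {
  "deltas": [
    {"translation":[0,0,0],"delta_rot":[0,0,0]},
    {"translation":[0,0,0],"delta_rot":[0,0,0]},
    {"translation":[0,0,0.001],"delta_rot":[0,0,0]},
    {"translation":[0,0,0.003],"delta_rot":[0,0,0]},
    {"translation":[0,0,0.01],"delta_rot":[0,0,0]}
  ]
}}

```text
time: 3.22
tcp_pos: [0.4918, 0.3045, 0.103]
orientation: [0.266, 0.964, -0.001, -0.001]
wrist_force: [0.0, -0.1, -1.2]
gripper_width: 0.275
```

{"api": "drive_tool", "payload": {
  "deltas": [
    {"translation":[0,0,0.02],"delta_rot":[0,0,0]},
    {"translation":[0,0,0.025],"delta_rot":[0,0,0]},
    {"translation":[0,0,0.025],"delta_rot":[0,0,0]},
    {"translation":[0,0,0.025],"delta_rot":[0,0,0]},
    {"translation":[0,0,0.015],"delta_rot":[0,0,0]}
  ]
}}

```text
time: 3.63
tcp_pos: [0.4932, 0.3057, 0.2178]
orientation: [0.265, 0.964, 0.001, 0.001]
wrist_force: [0.8, 0.0, -1.8]
gripper_width: 0.274
```

{"api": "drive_tool", "payload": {
  "deltas": [
    {"translation":[0.002,-0.009,0],"delta_rot":[0,0,1]},
    {"translation":[0.005,-0.019,0],"delta_rot":[0,0,2.2]},
    {"translation":[0.006,-0.025,0],"delta_rot":[0,0,2.8]},
    {"translation":[0.006,-0.025,0],"delta_rot":[0,0,2.8]},
    {"translation":[0.006,-0.025,0],"delta_rot":[0,0,2.8]}
  ]
}}

```text
time: 4.05
tcp_pos: [0.5175, 0.2013, 0.2149]
orientation: [0.165, 0.986, 0.0, 0.0]
wrist_force: [0.1, -0.6, -0.6]
gripper_width: 0.272
```

{"api": "drive_tool", "payload": {
  "deltas": [
    {"translation":[0.006,-0.025,0],"delta_rot":[0,0,2.8]},
    {"translation":[0.006,-0.025,0],"delta_rot":[0,0,2.8]},
    {"translation":[0.006,-0.025,0],"delta_rot":[0,0,2.8]},
    {"translation":[0.006,-0.025,0],"delta_rot":[0,0,2.8]},
    {"translation":[0.006,-0.025,0],"delta_rot":[0,0,2.8]}
  ]
}}

```text
time: 4.47
tcp_pos: [0.5476, 0.076, 0.2149]
orientation: [0.044, 0.999, 0.0, 0.0]
wrist_force: [0.7, -0.3, -1.9]
gripper_width: 0.272
```

{"api": "drive_tool", "payload": {
  "deltas": [
    {"translation":[0.006,-0.025,0],"delta_rot":[0,0,2.8]},
    {"translation":[0.006,-0.025,0],"delta_rot":[0,0,2.8]},
    {"translation":[0.006,-0.025,0],"delta_rot":[0,0,2.8]},
    {"translation":[0.005,-0.02,0],"delta_rot":[0,0,2.4]},
    {"translation":[0.003,-0.01,0],"delta_rot":[0,0,1]}
  ]
}}

```text
time: 4.88
tcp_pos: [0.5736, -0.0299, 0.2147]
orientation: [-0.058, 0.998, -0.0, -0.0]
wrist_force: [0.1, 0.5, -0.6]
gripper_width: 0.275
```

{"api": "drive_tool", "payload": {
  "deltas": [
    {"translation":[0,0,0],"delta_rot":[0,0,0]},
    {"translation":[0,0,0],"delta_rot":[0,0,0]}
  ]
}}

```text
time: 5.05
tcp_pos: [0.5734, -0.0283, 0.2145]
orientation: [-0.057, 0.998, 0.0, -0.0]
wrist_force: [-0.5, 0.1, -1.3]
gripper_width: 0.269
```

{"api": "drive_tool", "payload": {
  "deltas": [
    {"translation":[0.0015,-0.005,-0.01],"delta_rot":[0,0,0.75]},
    {"translation":[0.001,-0.004,-0.018],"delta_rot":[0,0,0.75]},
    {"translation":[0,0,-0.018],"delta_rot":[0,0,0]},
    {"translation":[0,0,-0.009],"delta_rot":[0,0,0]},
    {"translation":[0,0,0],"delta_rot":[0,0,0]}
  ]
}}

```text
time: 5.47
tcp_pos: [0.5746, -0.0364, 0.1566]
orientation: [-0.071, 0.997, -0.0, -0.002]
wrist_force: [0.8, 1.2, -1.7]
gripper_width: 0.276
```

```bash
python3 - <<'E'
from h import *
from station import monitor
o=monitor.observe(); print(o["time"],o["tcp_pos"],o["orientation"])
im={n:optics.snapshot(n)[:,:,::-1] for n in("top","scene")}
for n in im: cv2.imwrite(f"pics/raw_{n}2.png",im[n])
a=cv2.resize(im["top"][150:240,250:340],(400,400),interpolation=cv2.INTER_CUBIC)
b=cv2.resize(im["scene"][175:275,240:340],(600,600),interpolation=cv2.INTER_CUBIC)
cv2.imwrite("pics/hov_top.png",a);cv2.imwrite("pics/hov_scene.png",b)
E
```

```text
5.4667 [ 0.57457123 -0.03641141  0.15662128] [-7.09642439e-02  9.97476376e-01 -1.91114544e-04 -2.21784223e-03]
```

View pics/hov_top.png

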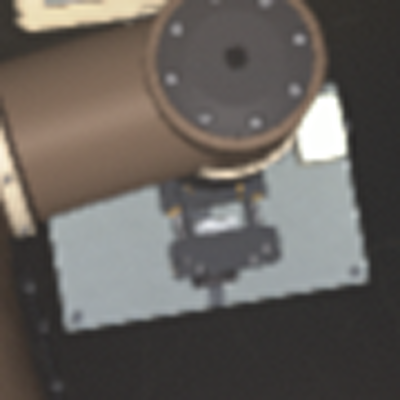

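View pics/hov_scene.png

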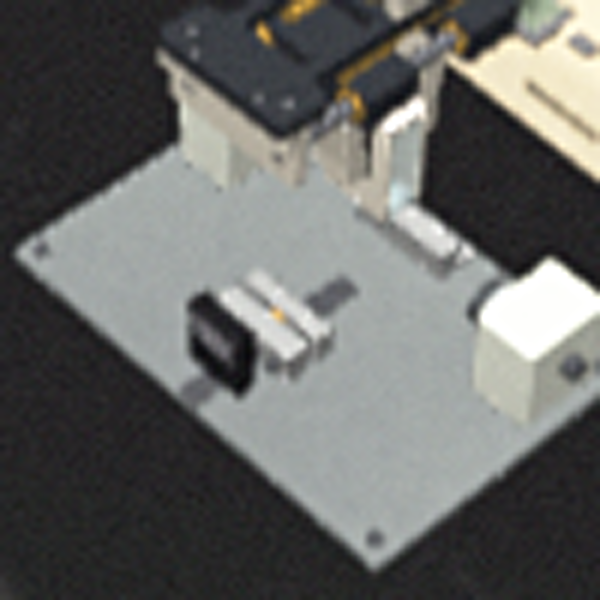

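```bash
cat > ov.py <<'E'
from h import *
import sys
def ov(src,out,tcp,yaw,n="scene",box=(285,180,330,225),f=13,dz=.0908):
    im=cv2.imread(src); x0,y0,x1,y1=box
    I=cv2.resize(im[y0:y1,x0:x1],None,fx=f,fy=f,interpolation=cv2.INTER_CUBIC)
    ex=np.array([np.cos(yaw),np.sin(yaw)]); ey=np.array([-ex[1],ex[0]])
    for a in(-12,12):
        for b in(-20,20):
            for z in(0,60):
                w=np.r_[np.array(tcp[:2])+ex*a/1e3+ey*b/1e3,tcp[2]-dz+z/1e3]
                p=(proj(n,w)[0]+.5-[x0,y0])*f
                print(a,b,z,np.round(p))
                cv2.circle(I,tuple(int(v) for v in p),3,(0,0,255) if b<0 else (255,0,0),-1)
    cv2.imwrite(out,I)
E
python3 - <<'E'
from ov import *
ov("pics/raw_scene2.png","pics/ovc.png",[.5746,-.0364,.1566],np.deg2rad(8.1))
E
```

```text
-12 -20 0 [255. 423.]
-12 -20 60 [268. 224.]
-12 20 0 [123. 320.]
-12 20 60 [132. 122.]
12 -20 0 [335. 366.]
12 -20 60 [351. 168.]
12 20 0 [204. 266.]
12 20 60 [214.  67.]
```

View pics/ovc.png

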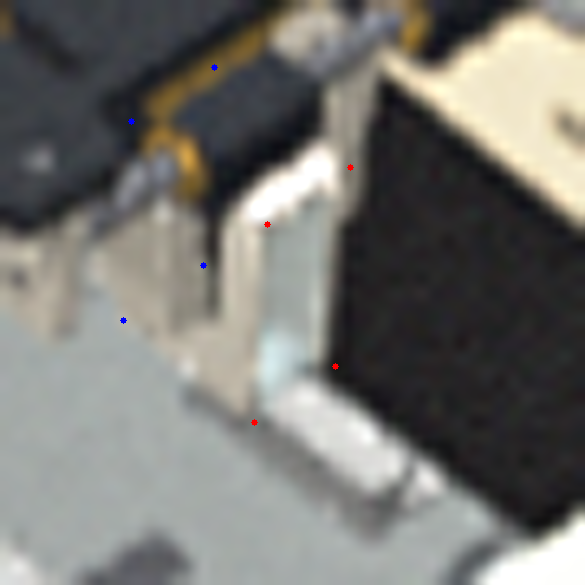

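{"api": "drive_tool", "payload": {
  "deltas": [
    {"translation":[0,0,-0.014],"delta_rot":[0,0,0]},
    {"translation":[0,0,-0.016],"delta_rot":[0,0,0]},
    {"translation":[0,0,-0.014],"delta_rot":[0,0,0]},
    {"translation":[0,0,-0.008],"delta_rot":[0,0,0]},
    {"translation":[0,0,0],"delta_rot":[0,0,0]}
  ]
}}

```text
time: 5.98
tcp_pos: [0.5757, -0.0365, 0.1064]
orientation: [-0.071, 0.997, -0.0, -0.001]
wrist_force: [0.6, -0.2, -2.0]
gripper_width: 0.273
```

```bash
python3 - <<'E'
from ov import *
from station import monitor
o=monitor.observe(); print(o["time"],o["tcp_pos"],o["orientation"],o["wrist_force"])
q=o["orientation"]; yaw=2*np.arctan2(q[1],q[0])-np.pi; print(np.rad2deg(yaw))
im={n:optics.snapshot(n)[:,:,::-1] for n in("top","scene")}
for n in im: cv2.imwrite(f"pics/raw_{n}3.png",im[n])
ov("pics/raw_scene3.png","pics/ovc3.png",o["tcp_pos"],yaw,box=(270,180,330,225))
a=cv2.resize(im["top"][170:220,270:320],(600,600),interpolation=cv2.INTER_CUBIC)
cv2.imwrite("pics/top3.png",a)
E
```

```text
5.9833 [ 0.575669   -0.03653107  0.10636451] [-7.08854319e-02  9.97484161e-01 -1.09303331e-04 -7.69795101e-04] [ 0.62480227 -0.17084545 -1.96819899]
8.129692597794495
-12 -20 0 [444. 577.]
-12 -20 60 [456. 390.]
-12 20 0 [316. 475.]
-12 20 60 [324. 287.]
12 -20 0 [522. 521.]
12 -20 60 [537. 333.]
12 20 0 [394. 421.]
12 20 60 [405. 233.]
```

View pics/ovc3.png

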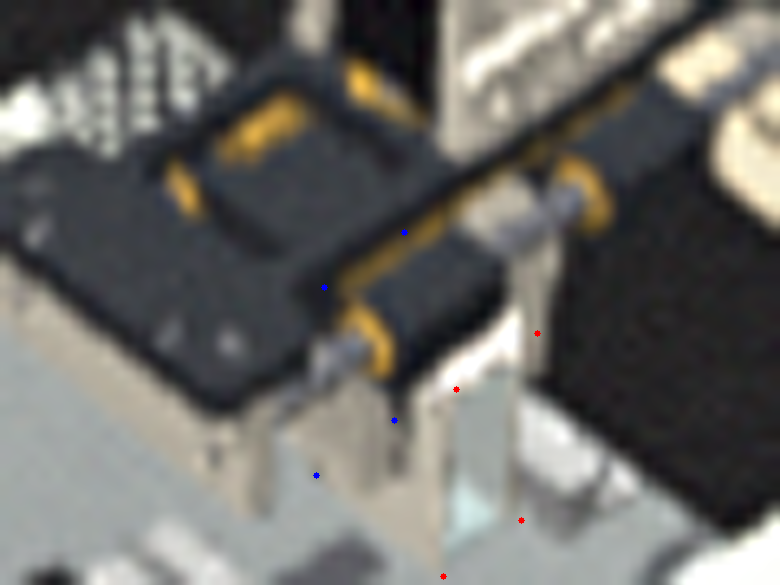

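View pics/top3.png

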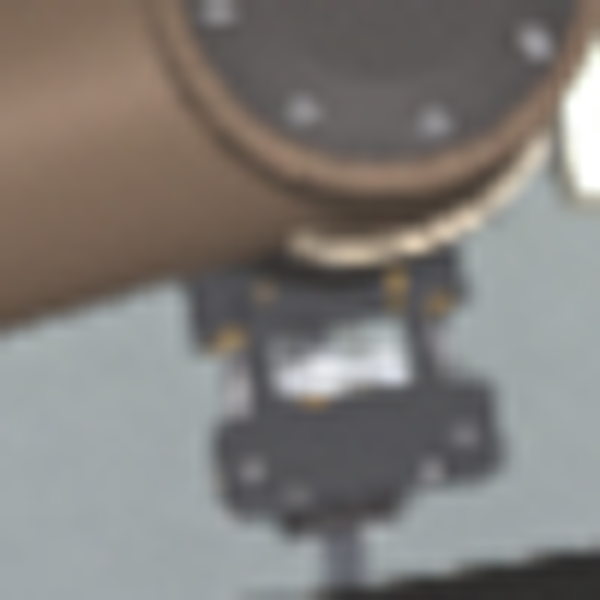

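{"api": "drive_tool", "payload": {
  "deltas": [
    {"translation":[0,0,-0.002],"delta_rot":[0,0,0]},
    {"translation":[0,0,-0.002],"delta_rot":[0,0,0]},
    {"translation":[0,0,-0.001],"delta_rot":[0,0,0]},
    {"translation":[0,0,0],"delta_rot":[0,0,0]}
  ]
}}

```text
time: 6.42
tcp_pos: [0.5761, -0.0367, 0.1023]
orientation: [-0.071, 0.997, 0.0, 0.0]
wrist_force: [-0.5, 0.1, -0.3]
gripper_width: 0.278
```

{"api": "drive_tool", "payload": {
  "deltas": [
    {"translation":[0,0,-0.001],"delta_rot":[0,0,0]},
    {"translation":[0,0,-0.0005],"delta_rot":[0,0,0]},
    {"translation":[0,0,0],"delta_rot":[0,0,0]}
  ]
}}

```text
time: 6.67
tcp_pos: [0.5761, -0.0367, 0.1006]
orientation: [-0.071, 0.997, -0.0, -0.0]
wrist_force: [0.8, 0.5, -1.3]
gripper_width: 0.273
```

{"api": "drive_tool", "payload": {
  "deltas": [
    {"translation":[0,0,-0.0007],"delta_rot":[0,0,0]},
    {"translation":[0,0,0],"delta_rot":[0,0,0]}
  ]
}}

```text
time: 6.83
tcp_pos: [0.576, -0.0367, 0.0999]
orientation: [-0.071, 0.997, -0.0, -0.0]
wrist_force: [-0.0, 0.1, -1.2]
gripper_width: 0.272
```

{"api": "drive_tool", "payload": {
  "deltas": [
    {"translation":[0,0,-0.0007],"delta_rot":[0,0,0]},
    {"translation":[0,0,0],"delta_rot":[0,0,0]}
  ]
}}

```text
time: 7.0
tcp_pos: [0.576, -0.0367, 0.0992]
orientation: [-0.071, 0.997, -0.0, -0.0]
wrist_force: [0.5, -0.7, -1.2]
gripper_width: 0.276
```

{"api": "drive_tool", "payload": {
  "deltas": [
    {"translation":[0,0,-0.0005],"delta_rot":[0,0,0]},
    {"translation":[0,0,0],"delta_rot":[0,0,0]}
  ]
}}

```text
time: 7.17
tcp_pos: [0.5761, -0.0367, 0.0988]
orientation: [-0.071, 0.997, -0.0, -0.0]
wrist_force: [0.4, -0.4, -1.1]
gripper_width: 0.272
```

{"api": "drive_tool", "payload": {
  "deltas": [
    {"translation":[0,0,-0.0005],"delta_rot":[0,0,0]},
    {"translation":[0,0,0],"delta_rot":[0,0,0]}
  ]
}}

```text
time: 7.33
tcp_pos: [0.5761, -0.0367, 0.0987]
orientation: [-0.071, 0.997, -0.0, 0.0]
wrist_force: [-2.5, -0.6, 4.3]
gripper_width: 0.275
```

{"api": "drive_tool", "payload": {
  "deltas": [
    {"translation":[0,0,-0.0005],"delta_rot":[0,0,0]},
    {"translation":[0,0,0],"delta_rot":[0,0,0]}
  ]
}}

```text
time: 7.5
tcp_pos: [0.5761, -0.0367, 0.0987]
orientation: [-0.071, 0.997, -0.0, 0.0]
wrist_force: [-3.2, 0.6, 10.3]
gripper_width: 0.272
```

{"api": "drive_tool", "payload": {
  "deltas": [
    {"translation":[0,0,0.0008],"delta_rot":[0,0,0]},
    {"translation":[0,0,0],"delta_rot":[0,0,0]}
  ]
}}

```text
time: 7.67
tcp_pos: [0.5762, -0.0366, 0.0987]
orientation: [-0.071, 0.997, 0.0, 0.0]
wrist_force: [-0.8, -0.3, 5.9]
gripper_width: 0.272
```

{"api": "drive_tool", "payload": {
  "deltas": [
    {"translation":[0,0,0],"delta_rot":[0,0,0]},
    {"translation":[0,0,0],"delta_rot":[0,0,0]},
    {"translation":[0,0,0],"delta_rot":[0,0,0]},
    {"translation":[0,0,0],"delta_rot":[0,0,0]},
    {"translation":[0,0,0],"delta_rot":[0,0,0]}
  ],
  "fingers": 0.045
}}

```text
time: 8.08
tcp_pos: [0.5761, -0.0367, 0.0985]
orientation: [-0.071, 0.997, -0.0, -0.0]
wrist_force: [0.3, 0.3, 0.4]
gripper_width: 0.506
```

{"api": "drive_tool", "payload": {
  "deltas": [
    {"translation":[0,0,0.005],"delta_rot":[0,0,0]},
    {"translation":[0,0,0.015],"delta_rot":[0,0,0]},
    {"translation":[0,0,0.02],"delta_rot":[0,0,0]},
    {"translation":[0,0,0.03],"delta_rot":[0,0,0]},
    {"translation":[0,0,0.03],"delta_rot":[0,0,0]}
  ]
}}

```text
time: 8.5
tcp_pos: [0.5755, -0.0368, 0.1994]
orientation: [-0.071, 0.997, -0.0, -0.001]
wrist_force: [1.1, 0.3, -0.6]
gripper_width: 0.51
```

{"api": "drive_tool", "payload": {
  "deltas": [
    {"translation":[-0.02,0,0.01],"delta_rot":[0,0,0]},
    {"translation":[-0.03,0,0],"delta_rot":[0,0,0]},
    {"translation":[-0.035,0,0],"delta_rot":[0,0,0]},
    {"translation":[-0.035,0,0],"delta_rot":[0,0,0]},
    {"translation":[-0.03,0,0],"delta_rot":[0,0,0]}
  ],
  "fingers": 0
}}

```text
time: 8.92
tcp_pos: [0.4239, -0.037, 0.2086]
orientation: [-0.071, 0.998, 0.0, -0.0]
wrist_force: [-0.6, -0.0, -0.0]
gripper_width: 0.193
```

```bash
python3 - <<'E'
from h import *
im={n:optics.snapshot(n)[:,:,::-1] for n in("top","scene")}
for n in im: cv2.imwrite(f"pics/raw_{n}4.png",im[n])
a=cv2.resize(im["top"][150:240,240:340],(800,720),interpolation=cv2.INTER_CUBIC)[:600]
b=cv2.resize(im["scene"][165:265,240:350],(660,600),interpolation=cv2.INTER_CUBIC)
cv2.imwrite("pics/top4.png",a);cv2.imwrite("pics/scene4.png",b)
E
```

```text
(no output)
```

View pics/top4.png

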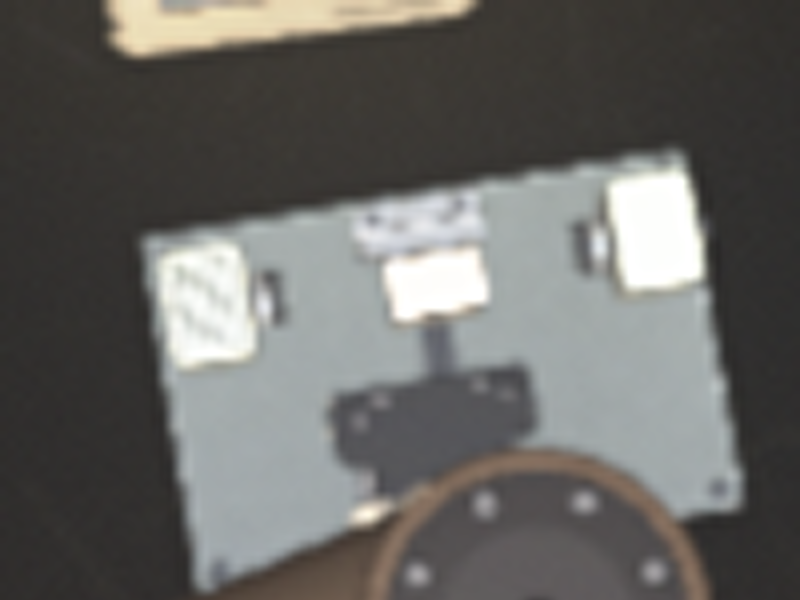

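View pics/scene4.png

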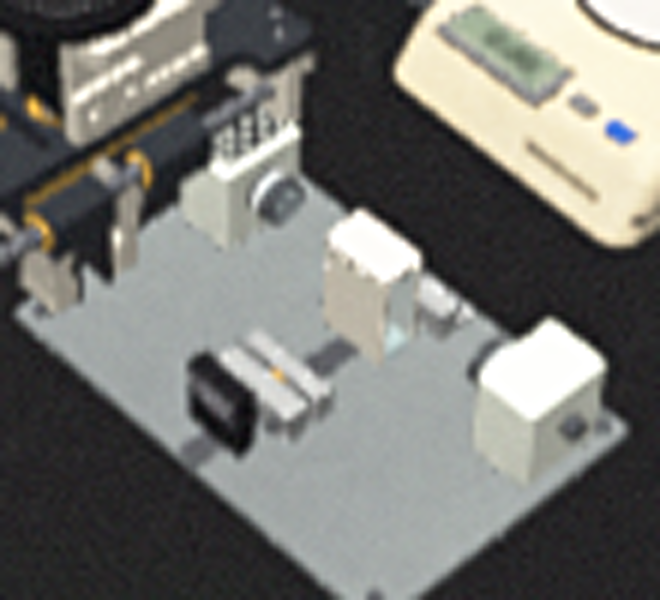

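The cell stands upright on the plate in both views: the top view puts its lid at (437,285), and the scene view shows the clear window at (400,310) facing the detector. Now I'll measure it in the bench frame of each camera.

```bash
cat > meas.py <<'E'
from h import *
th=np.deg2rad(8.0); ex=np.array([np.cos(th),np.sin(th)]); ey=np.array([-ex[1],ex[0]])
OO={"top":np.array([.5853,-.0369]),"scene":np.array([.5819,-.0359])}
loc=lambda n,P:(P-OO[n])@np.c_[ex,ey]*1000
def lens(n,pts):
    return np.round(loc(n,cast(n,pts,.038)),1)
def lid(n,im,box,seed,Ts):
    x0,y0,x1,y1=box; g=cv2.cvtColor(up(im,*box),cv2.COLOR_BGR2GRAY)
    for T in Ts:
        c=contour(g>T,x0,y0,seed); P=cast(n,c,.068); L=loc(n,P)/1000
        (cc,s,a)=cv2.minAreaRect((L*1000).astype(np.float32)); print(n,"lid T",T,"centre local",np.round(cc,1),np.round(s,1),round(a,2))
E
python3 - <<'E'
from meas import *
t=cv2.imread("pics/raw_top4.png"); s=cv2.imread("pics/raw_scene4.png")
lid("top",t,(280,175,310,195),(294.6,185.6),(225,235,245))
lid("scene",s,(290,195,315,230),(302.3,206),(225,235,240))
d=lambda p:np.array(p)/8-.5+[240,150]
print("lenses top",lens("top",[d((284,298)),d((575,245))]))
print("stop ends top", np.round(loc("top",cast("top",[d((357,254)),d((487,236))],.026)),1))
# stop blob on start picture
t0=cv2.imread("pics/raw_top0.png"); g=cv2.cvtColor(up(t0,250,160,340,230),cv2.COLOR_BGR2GRAY)
c=contour(g>185,250,160,(292,178.5)); L=loc("top",cast("top",c,.026)); print("stop y range",L.min(0),L.max(0))
# slot (dark) and tab
d0=lambda p:np.array(p)/(800/90)-.5+[250,160]
print("slot end", np.round(loc("top",cast("top",[d0((396,270)),d0((433,520))],.008)),1),"tab",np.round(loc("top",cast("top",[d0((386,470)),d0((476,460))],.05)),1))
e=lambda p:np.array(p)/6-.5+[240,175]
print("tab scene", np.round(loc("scene",cast("scene",[e((197,295)),e((254,340))],.05)),1))
E
```

```text
top lid T 225 centre local [-8.3 -0.3] [26.1 42. ] 1.86
top lid T 235 centre local [-8.4 -0.3] [25.2 40.7] 2.52
top lid T 245 centre local [-8.8 -0.4] [23.5 39.8] 1.86
scene lid T 225 centre local [-10.1  -0.1] [44.1 27.5] 88.09
scene lid T 235 centre local [-9.4 -0.2] [43.2 25.9] 88.14
scene lid T 240 centre local [-9.1 -0.2] [24.6 43.1] 0.84
lenses top [[ -0.7  65.9]
 [  1.3 -66. ]]
stop ends top [[ 14.8  30.1]
 [ 13.2 -28.9]]
stop y range [ 12.25237447 -29.22867108] [34.56263758 30.62849847]
slot end [[ -20.1   -0.9]
 [-123.3    1.5]] tab [[-101.7   18.9]
 [-103.7  -16.8]]
tab scene [[-102.8   17.8]
 [-101.6  -19.1]]
```

The cell is centred to within about 0.3 mm in y, 9 mm short of the stop and about 1° off square. The tab is at local x -102.5. Next I'll turn the shut fingers 90° and go down behind the tab.

{"api": "drive_tool", "payload": {
  "deltas": [
    {"translation":[0.002,-0.001,0],"delta_rot":[0,0,-6.43]},
    {"translation":[0.002,-0.001,0],"delta_rot":[0,0,-6.43]},
    {"translation":[0.002,-0.001,0],"delta_rot":[0,0,-6.43]},
    {"translation":[0.002,-0.001,0],"delta_rot":[0,0,-6.43]},
    {"translation":[0.002,-0.001,0],"delta_rot":[0,0,-6.43]}
  ]
}}

```text
time: 9.43
tcp_pos: [0.4365, -0.0416, 0.2091]
orientation: [0.211, 0.978, 0.0, 0.0]
wrist_force: [0.4, -0.1, 0.1]
gripper_width: 0.005
```

{"api": "drive_tool", "payload": {
  "deltas": [
    {"translation":[0.002,-0.0015,0],"delta_rot":[0,0,-6.43]},
    {"translation":[0.002,-0.0015,0],"delta_rot":[0,0,-6.43]},
    {"translation":[0.002,-0.0015,0],"delta_rot":[0,0,-6.43]},
    {"translation":[0.002,-0.0015,0],"delta_rot":[0,0,-6.43]},
    {"translation":[0.002,-0.0015,0],"delta_rot":[0,0,-6.43]}
  ]
}}

```text
time: 9.85
tcp_pos: [0.4466, -0.0492, 0.209]
orientation: [0.473, 0.881, 0.0, 0.0]
wrist_force: [-0.6, -0.1, 0.1]
gripper_width: 0.004
```

{"api": "drive_tool", "payload": {
  "deltas": [
    {"translation":[0.002,-0.0015,0],"delta_rot":[0,0,-6.43]},
    {"translation":[0.002,-0.0015,0],"delta_rot":[0,0,-6.43]},
    {"translation":[0.001,-0.0015,0],"delta_rot":[0,0,-6.43]},
    {"translation":[0,-0.001,0],"delta_rot":[0,0,-6.43]},
    {"translation":[0,0,0],"delta_rot":[0,0,0]}
  ]
}}

```text
time: 10.27
tcp_pos: [0.4514, -0.0548, 0.2089]
orientation: [0.657, 0.753, 0.0, 0.0]
wrist_force: [0.4, -0.4, -0.1]
gripper_width: 0.004
```

```bash
python3 - <<'E'
from h import *
from station import monitor
o=monitor.observe(); q=o["orientation"]; print(o["tcp_pos"],np.rad2deg(2*np.arctan2(q[1],q[0]))-180,q,o["qpos"])
d=(o["tcp_pos"][:2]-[.5847,-.0354]); th=np.deg2rad(8); print(d@[np.cos(th),np.sin(th)],d@[-np.sin(th),np.cos(th)])
E
```

```text
[ 0.45142871 -0.05476566  0.20885293] -82.21209994666857 [6.57454802e-01 7.53493962e-01 1.35979232e-04 1.19207769e-04] [ 3.14731532e-01  6.81581634e-02 -5.74161837e-01  8.13937409e-05
 -9.28120578e-01 -1.74965213e+00]
-0.13466948167065979 -0.0006294140472093483
```

{"api": "drive_tool", "payload": {
  "deltas": [
    {"translation":[-0.002,0,-0.02],"delta_rot":[0,0,0]},
    {"translation":[0,0,-0.03],"delta_rot":[0,0,0]},
    {"translation":[0,0,-0.03],"delta_rot":[0,0,0]},
    {"translation":[0,0,-0.02],"delta_rot":[0,0,0]},
    {"translation":[0,0,-0.01],"delta_rot":[0,0,0]}
  ]
}}

```text
time: 10.68
tcp_pos: [0.448, -0.0549, 0.0963]
orientation: [0.654, 0.757, -0.001, -0.001]
wrist_force: [-0.3, -0.2, 0.4]
gripper_width: 0.002
```

{"api": "drive_tool", "payload": {
  "deltas": [
    {"translation":[0,0,-0.009],"delta_rot":[0,0,0]},
    {"translation":[0,0,0],"delta_rot":[0,0,0]},
    {"translation":[0,0,0],"delta_rot":[0,0,0]}
  ]
}}

```text
time: 10.93
tcp_pos: [0.4492, -0.0547, 0.0895]
orientation: [0.654, 0.756, -0.0, -0.0]
wrist_force: [0.2, -0.1, -0.4]
gripper_width: 0.005
```

```bash
python3 - <<'E'
from h import *
from station import monitor
o=monitor.observe(); print(o["time"],o["tcp_pos"],o["wrist_force"])
im=optics.snapshot("scene")[:,:,::-1]
b=cv2.resize(im[165:265,240:350],(660,600),interpolation=cv2.INTER_CUBIC); cv2.imwrite("pics/scene5.png",b)
E
```

```text
10.9333 [ 0.44917874 -0.05465254  0.08948701] [ 0.21768432 -0.05136354 -0.37534217]
```

View pics/scene5.png

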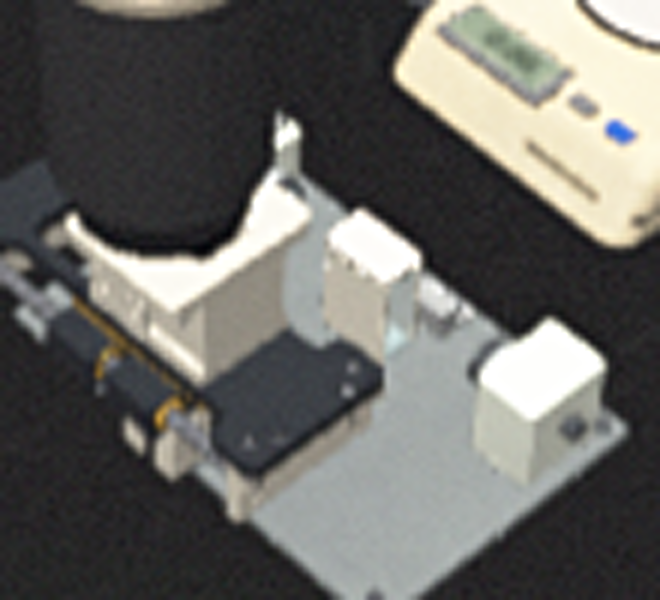

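{"api": "drive_tool", "payload": {
  "deltas": [
    {"translation":[0.002,0.0003,0],"delta_rot":[0,0,0]},
    {"translation":[0.002,0.0003,0],"delta_rot":[0,0,0]},
    {"translation":[0.002,0.0003,0],"delta_rot":[0,0,0]},
    {"translation":[0.002,0.0003,0],"delta_rot":[0,0,0]},
    {"translation":[0.001,0.0001,0],"delta_rot":[0,0,0]}
  ]
}}

```text
time: 11.4
tcp_pos: [0.4586, -0.0532, 0.0899]
orientation: [0.655, 0.755, 0.0, 0.0]
wrist_force: [0.5, -0.2, -0.5]
gripper_width: 0.008
```

{"api": "drive_tool", "payload": {
  "deltas": [
    {"translation":[0.00124,0.00017,0],"delta_rot":[0,0,0]},
    {"translation":[0.00124,0.00017,0],"delta_rot":[0,0,0]},
    {"translation":[0.00124,0.00017,0],"delta_rot":[0,0,0]},
    {"translation":[0.00124,0.00017,0],"delta_rot":[0,0,0]}
  ]
}}

```text
time: 11.73
tcp_pos: [0.4631, -0.0527, 0.0895]
orientation: [0.655, 0.755, -0.0, -0.0]
wrist_force: [0.1, -0.3, -0.3]
gripper_width: 0.006
```

{"api": "drive_tool", "payload": {
  "deltas": [
    {"translation":[0.00124,0.00017,0],"delta_rot":[0,0,0]},
    {"translation":[0.00124,0.00017,0],"delta_rot":[0,0,0]},
    {"translation":[0.00124,0.00017,0],"delta_rot":[0,0,0]},
    {"translation":[0.00124,0.00017,0],"delta_rot":[0,0,0]}
  ]
}}

```text
time: 12.07
tcp_pos: [0.4669, -0.0523, 0.0893]
orientation: [0.656, 0.755, -0.001, -0.001]
wrist_force: [-5.0, 0.7, 2.7]
gripper_width: 0.006
```

{"api": "drive_tool", "payload": {
  "deltas": [
    {"translation":[0.00124,0.00017,0],"delta_rot":[0,0,0]},
    {"translation":[0.00124,0.00017,0],"delta_rot":[0,0,0]},
    {"translation":[0.00124,0.00017,0],"delta_rot":[0,0,0]},
    {"translation":[0.00124,0.00017,0],"delta_rot":[0,0,0]},
    {"translation":[0.00124,0.00017,0],"delta_rot":[0,0,0]}
  ]
}}

```text
time: 12.48
tcp_pos: [0.4739, -0.0513, 0.0893]
orientation: [0.656, 0.755, -0.0, -0.0]
wrist_force: [-3.6, -0.6, -0.7]
gripper_width: 0.01
```

{"api": "drive_tool", "payload": {
  "deltas": [
    {"translation":[0.00124,0.00017,0],"delta_rot":[0,0,0]},
    {"translation":[0.00124,0.00017,0],"delta_rot":[0,0,0]},
    {"translation":[0.00124,0.00017,0],"delta_rot":[0,0,0]},
    {"translation":[0.00124,0.00017,0],"delta_rot":[0,0,0]},
    {"translation":[0.00124,0.00017,0],"delta_rot":[0,0,0]}
  ]
}}

```text
time: 12.9
tcp_pos: [0.4802, -0.0504, 0.0894]
orientation: [0.656, 0.755, -0.0, -0.0]
wrist_force: [-3.3, -0.6, -2.8]
gripper_width: 0.006
```

{"api": "drive_tool", "payload": {
  "deltas": [
    {"translation":[0.00124,0.00017,0],"delta_rot":[0,0,0]},
    {"translation":[0.00124,0.00017,0],"delta_rot":[0,0,0]},
    {"translation":[0.00124,0.00017,0],"delta_rot":[0,0,0]},
    {"translation":[0.00124,0.00017,0],"delta_rot":[0,0,0]},
    {"translation":[0.00124,0.00017,0],"delta_rot":[0,0,0]}
  ]
}}

```text
time: 13.32
tcp_pos: [0.4867, -0.0494, 0.0895]
orientation: [0.655, 0.755, -0.0, -0.0]
wrist_force: [-3.9, -1.7, -2.4]
gripper_width: 0.006
```

```bash
python3 - <<'E'
from h import *
from station import monitor
o=monitor.observe(); print(o["time"],o["tcp_pos"],o["wrist_force"])
for n,bx in (("scene",(165,265,240,350)),("top",(150,240,240,340))):
    im=optics.snapshot(n)[:,:,::-1]
    b=cv2.resize(im[bx[0]:bx[1],bx[2]:bx[3]],(660,600),interpolation=cv2.INTER_CUBIC); cv2.imwrite(f"pics/{n}6.png",b)
E
```

```text
13.3167 [ 0.48670364 -0.04944416  0.0895382 ] [-3.89508299 -1.71012932 -2.40083417]
```

View pics/scene6.png

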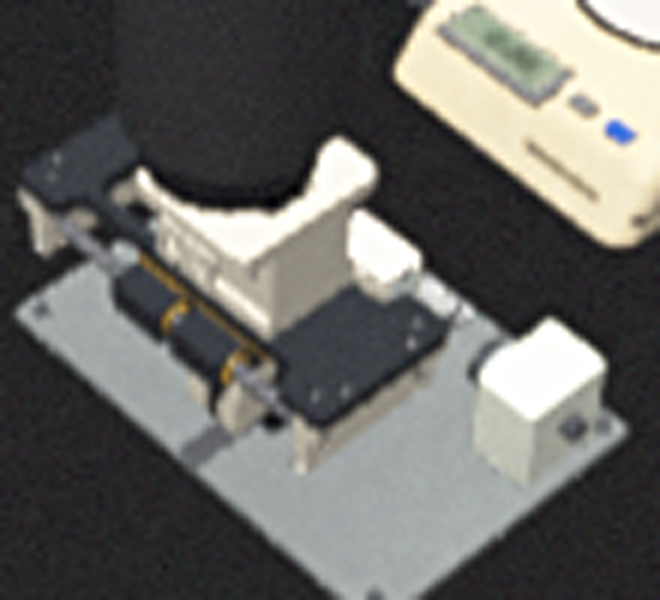

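View pics/top6.png

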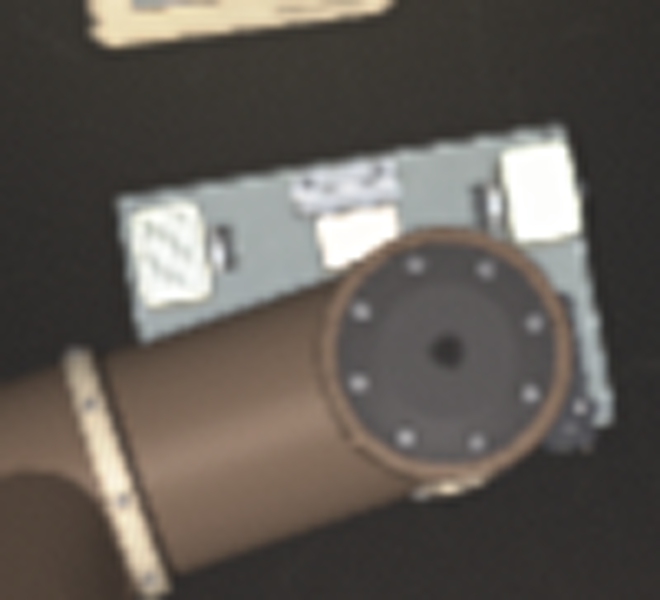

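```bash
python3 - <<'E'
from meas import *
d0=lambda p:np.array(p)/(800/90)-.5+[250,160]
e=lambda p:np.array(p)/6-.5+[240,175]
print(np.round(loc("top",cast("top",[d0((355,360)),d0((415,350)),d0((475,345)),d0((415,385))],.026)),1))
print(np.round(loc("scene",cast("scene",[e((257,268)),e((332,325)),e((278,315))],.026)),1))
E
```

```text
[[-55.   22.6]
 [-55.   -1.9]
 [-57.  -26.1]
 [-68.9   0.5]]
[[-57.1  26.9]
 [-55.2 -22. ]
 [-69.5  -0.9]]
```

{"api": "drive_tool", "payload": {
  "deltas": [
    {"translation":[0.0006,0.0001,0],"delta_rot":[0,0,0]},
    {"translation":[0.0006,0.0001,0],"delta_rot":[0,0,0]}
  ]
}}

```text
time: 13.58
tcp_pos: [0.4878, -0.0493, 0.0896]
orientation: [0.655, 0.755, 0.0, 0.0]
wrist_force: [-4.3, -0.6, -1.9]
gripper_width: 0.003
```

{"api": "drive_tool", "payload": {
  "deltas": [
    {"translation":[0.00124,0.00017,0],"delta_rot":[0,0,0]},
    {"translation":[0.00124,0.00017,0],"delta_rot":[0,0,0]},
    {"translation":[0.00124,0.00017,0],"delta_rot":[0,0,0]}
  ]
}}

```text
time: 13.83
tcp_pos: [0.4917, -0.0487, 0.0896]
orientation: [0.655, 0.755, 0.0, 0.0]
wrist_force: [-3.4, -0.7, -2.0]
gripper_width: 0.011
```

{"api": "drive_tool", "payload": {
  "deltas": [
    {"translation":[0.00124,0.00017,0],"delta_rot":[0,0,0]},
    {"translation":[0.00124,0.00017,0],"delta_rot":[0,0,0]},
    {"translation":[0.00124,0.00017,0],"delta_rot":[0,0,0]}
  ]
}}

```text
time: 14.08
tcp_pos: [0.4954, -0.0482, 0.0896]
orientation: [0.655, 0.755, 0.0, 0.0]
wrist_force: [-3.7, -0.1, -0.2]
gripper_width: 0.009
```

{"api": "drive_tool", "payload": {
  "deltas": [
    {"translation":[0.001,0.00014,0],"delta_rot":[0,0,0]},
    {"translation":[0.001,0.00014,0],"delta_rot":[0,0,0]},
    {"translation":[0.001,0.00014,0],"delta_rot":[0,0,0]}
  ]
}}

```text
time: 14.33
tcp_pos: [0.4984, -0.0478, 0.0896]
orientation: [0.655, 0.755, 0.0, 0.0]
wrist_force: [-3.5, -0.6, -0.9]
gripper_width: 0.008
```

{"api": "drive_tool", "payload": {
  "deltas": [
    {"translation":[0.001,0.00014,0],"delta_rot":[0,0,0]},
    {"translation":[0.001,0.00014,0],"delta_rot":[0,0,0]},
    {"translation":[0.001,0.00014,0],"delta_rot":[0,0,0]}
  ]
}}

```text
time: 14.58
tcp_pos: [0.5014, -0.0474, 0.0896]
orientation: [0.655, 0.755, 0.0, 0.0]
wrist_force: [-4.1, -0.9, -0.8]
gripper_width: 0.006
```

Nip expected near x≈0.509. Smaller steps from here.

{"api": "drive_tool", "payload": {
  "deltas": [
    {"translation":[0.0006,8e-05,0],"delta_rot":[0,0,0]},
    {"translation":[0.0006,8e-05,0],"delta_rot":[0,0,0]}
  ]
}}

```text
time: 14.75
tcp_pos: [0.5023, -0.0472, 0.0896]
orientation: [0.655, 0.755, -0.0, -0.0]
wrist_force: [-5.3, -0.5, 0.2]
gripper_width: 0.008
```

{"api": "drive_tool", "payload": {
  "deltas": [
    {"translation":[0.0006,8e-05,0],"delta_rot":[0,0,0]},
    {"translation":[0.0006,8e-05,0],"delta_rot":[0,0,0]}
  ]
}}

```text
time: 14.92
tcp_pos: [0.5035, -0.0471, 0.0896]
orientation: [0.655, 0.755, -0.0, -0.0]
wrist_force: [-5.9, -0.9, -0.3]
gripper_width: 0.002
```

{"api": "drive_tool", "payload": {
  "deltas": [
    {"translation":[0.0005,7e-05,0],"delta_rot":[0,0,0]},
    {"translation":[0.0005,7e-05,0],"delta_rot":[0,0,0]}
  ]
}}

```text
time: 15.08
tcp_pos: [0.5045, -0.0469, 0.0896]
orientation: [0.655, 0.755, -0.0, -0.0]
wrist_force: [-5.2, -0.1, 1.1]
gripper_width: 0.005
```

{"api": "drive_tool", "payload": {
  "deltas": [
    {"translation":[0.0005,7e-05,0],"delta_rot":[0,0,0]},
    {"translation":[0.0005,7e-05,0],"delta_rot":[0,0,0]}
  ]
}}

```text
time: 15.25
tcp_pos: [0.5055, -0.0468, 0.0896]
orientation: [0.655, 0.755, -0.0, -0.0]
wrist_force: [-5.7, -1.1, 0.4]
gripper_width: 0.004
```

{"api": "drive_tool", "payload": {
  "deltas": [
    {"translation":[0.0005,7e-05,0],"delta_rot":[0,0,0]},
    {"translation":[0.0005,7e-05,0],"delta_rot":[0,0,0]}
  ]
}}

```text
time: 15.42
tcp_pos: [0.5065, -0.0467, 0.0896]
orientation: [0.655, 0.755, -0.0, -0.0]
wrist_force: [-5.9, 0.0, -0.1]
gripper_width: 0.005
```

{"api": "drive_tool", "payload": {
  "deltas": [
    {"translation":[0.0005,7e-05,0],"delta_rot":[0,0,0]},
    {"translation":[0.0005,7e-05,0],"delta_rot":[0,0,0]}
  ]
}}

```text
time: 15.58
tcp_pos: [0.5075, -0.0465, 0.0896]
orientation: [0.655, 0.755, -0.0, -0.0]
wrist_force: [-4.7, -0.0, 0.2]
gripper_width: 0.004
```

{"api": "drive_tool", "payload": {
  "deltas": [
    {"translation":[0.0004,6e-05,0],"delta_rot":[0,0,0]},
    {"translation":[0.0004,6e-05,0],"delta_rot":[0,0,0]}
  ]
}}

```text
time: 15.75
tcp_pos: [0.5083, -0.0464, 0.0896]
orientation: [0.655, 0.755, -0.0, -0.0]
wrist_force: [-4.7, -0.2, 1.3]
gripper_width: 0.007
```

{"api": "drive_tool", "payload": {
  "deltas": [
    {"translation":[0.0003,4e-05,0],"delta_rot":[0,0,0]},
    {"translation":[0.0003,4e-05,0],"delta_rot":[0,0,0]}
  ]
}}

```text
time: 15.92
tcp_pos: [0.5089, -0.0463, 0.0896]
orientation: [0.655, 0.755, -0.0, -0.0]
wrist_force: [-4.5, 0.2, 0.0]
gripper_width: 0.004
```

{"api": "drive_tool", "payload": {
  "deltas": [
    {"translation":[0.0003,4e-05,0],"delta_rot":[0,0,0]},
    {"translation":[0.0003,4e-05,0],"delta_rot":[0,0,0]}
  ]
}}

```text
time: 16.08
tcp_pos: [0.5095, -0.0462, 0.0896]
orientation: [0.655, 0.755, -0.0, -0.0]
wrist_force: [-5.5, -1.0, 0.5]
gripper_width: 0.007
```

{"api": "drive_tool", "payload": {
  "deltas": [
    {"translation":[0.0003,4e-05,0],"delta_rot":[0,0,0]},
    {"translation":[0.0003,4e-05,0],"delta_rot":[0,0,0]}
  ]
}}

```text
time: 16.25
tcp_pos: [0.5097, -0.0462, 0.0896]
orientation: [0.656, 0.755, -0.0, -0.0]
wrist_force: [-7.1, -1.2, 2.9]
gripper_width: 0.007
```

{"api": "drive_tool", "payload": {
  "deltas": [
    {"translation":[0.0003,4e-05,0],"delta_rot":[0,0,0]},
    {"translation":[0.0003,4e-05,0],"delta_rot":[0,0,0]}
  ]
}}

```text
time: 16.42
tcp_pos: [0.5098, -0.0462, 0.0896]
orientation: [0.656, 0.755, -0.001, -0.001]
wrist_force: [-9.6, 0.6, 5.8]
gripper_width: 0.005
```

{"api": "drive_tool", "payload": {
  "deltas": [
    {"translation":[0.0003,4e-05,0],"delta_rot":[0,0,0]},
    {"translation":[0.0003,4e-05,0],"delta_rot":[0,0,0]}
  ]
}}

```text
time: 16.58
tcp_pos: [0.5099, -0.0462, 0.0896]
orientation: [0.656, 0.755, -0.001, -0.001]
wrist_force: [-10.8, 0.7, 7.2]
gripper_width: 0.004
```

Nipped at x≈0.5097. I'll bring the tool force up to about 14 N, which is about 10 N on the cell.

{"api": "drive_tool", "payload": {
  "deltas": [
    {"translation":[0.0003,4e-05,0],"delta_rot":[0,0,0]},
    {"translation":[0.0003,4e-05,0],"delta_rot":[0,0,0]}
  ]
}}

```text
time: 16.75
tcp_pos: [0.5099, -0.0462, 0.0895]
orientation: [0.656, 0.755, -0.002, -0.001]
wrist_force: [-13.1, 1.4, 9.8]
gripper_width: 0.005
```

{"api": "drive_tool", "payload": {
  "deltas": [
    {"translation":[0.0002,3e-05,0],"delta_rot":[0,0,0]},
    {"translation":[0,0,0],"delta_rot":[0,0,0]}
  ]
}}

```text
time: 16.92
tcp_pos: [0.5099, -0.0462, 0.0895]
orientation: [0.656, 0.755, -0.002, -0.001]
wrist_force: [-13.8, 2.1, 9.1]
gripper_width: 0.004
```

{"api": "drive_tool", "payload": {
  "deltas": [
    {"translation":[0,0,0],"delta_rot":[0,0,0]}
  ]
}}

```text
time: 17.0
tcp_pos: [0.51, -0.0462, 0.0895]
orientation: [0.656, 0.755, -0.002, -0.001]
wrist_force: [-13.4, 2.3, 10.0]
gripper_width: 0.004
```

{"api": "drive_tool", "payload": {
  "deltas": [
    {"translation":[0.0002,0,0],"delta_rot":[0,0,0]},
    {"translation":[0,0,0],"delta_rot":[0,0,0]}
  ]
}}

```text
time: 17.17
tcp_pos: [0.5099, -0.0462, 0.0895]
orientation: [0.656, 0.755, -0.002, -0.002]
wrist_force: [-14.0, 1.9, 9.6]
gripper_width: 0.004
```

{"api": "drive_tool", "payload": {
  "deltas": [
    {"translation":[0,0,0],"delta_rot":[0,0,0]},
    {"translation":[0,0,0],"delta_rot":[0,0,0]},
    {"translation":[0,0,0],"delta_rot":[0,0,0]}
  ]
}}

```text
time: 17.42
tcp_pos: [0.51, -0.0462, 0.0895]
orientation: [0.656, 0.755, -0.002, -0.001]
wrist_force: [-13.6, 2.3, 10.0]
gripper_width: 0.007
```

{"api": "drive_tool", "payload": {
  "deltas": [
    {"translation":[0,0,0],"delta_rot":[0,0,0]},
    {"translation":[0,0,0],"delta_rot":[0,0,0]},
    {"translation":[0,0,0],"delta_rot":[0,0,0]}
  ]
}}

```text
time: 17.67
tcp_pos: [0.5099, -0.0462, 0.0895]
orientation: [0.656, 0.755, -0.002, -0.002]
wrist_force: [-14.1, 2.5, 10.4]
gripper_width: 0.006
```

{"api": "drive_tool", "payload": {
  "deltas": [
    {"translation":[0,0,0],"delta_rot":[0,0,0]},
    {"translation":[0,0,0],"delta_rot":[0,0,0]},
    {"translation":[0,0,0],"delta_rot":[0,0,0]}
  ]
}}

```text
time: 17.92
tcp_pos: [0.51, -0.0462, 0.0895]
orientation: [0.656, 0.755, -0.002, -0.001]
wrist_force: [-13.7, 1.1, 9.8]
gripper_width: 0.005
```

{"api": "drive_tool", "payload": {
  "deltas": [
    {"translation":[0.0003,0,0],"delta_rot":[0,0,0]},
    {"translation":[0,0,0],"delta_rot":[0,0,0]}
  ]
}}

```text
time: 18.08
tcp_pos: [0.51, -0.0463, 0.0894]
orientation: [0.656, 0.755, -0.002, -0.002]
wrist_force: [-14.3, 1.8, 11.2]
gripper_width: 0.005
```

{"api": "drive_tool", "payload": {
  "deltas": [
    {"translation":[0,0,0],"delta_rot":[0,0,0]},
    {"translation":[0,0,0],"delta_rot":[0,0,0]},
    {"translation":[0,0,0],"delta_rot":[0,0,0]},
    {"translation":[0,0,0],"delta_rot":[0,0,0]},
    {"translation":[0,0,0],"delta_rot":[0,0,0]}
  ]
}}

```text
time: 18.5
tcp_pos: [0.51, -0.0463, 0.0894]
orientation: [0.656, 0.755, -0.002, -0.002]
wrist_force: [-14.6, 1.9, 9.5]
gripper_width: 0.007
```

{"api": "drive_tool", "payload": {
  "deltas": [
    {"translation":[0,0,0],"delta_rot":[0,0,0]},
    {"translation":[0,0,0],"delta_rot":[0,0,0]},
    {"translation":[0,0,0],"delta_rot":[0,0,0]},
    {"translation":[0,0,0],"delta_rot":[0,0,0]}
  ]
}}

```text
time: 18.83
tcp_pos: [0.51, -0.0463, 0.0894]
orientation: [0.656, 0.755, -0.002, -0.002]
wrist_force: [-13.6, 2.2, 10.5]
gripper_width: 0.009
```

Held at about 10 N for 0.8 s. Next I'll back straight off, then lift clear.

{"api": "drive_tool", "payload": {
  "deltas": [
    {"translation":[-0.001,-0.00014,0],"delta_rot":[0,0,0]},
    {"translation":[-0.001,-0.00014,0],"delta_rot":[0,0,0]},
    {"translation":[-0.002,-0.0003,0],"delta_rot":[0,0,0]},
    {"translation":[-0.003,-0.0004,0],"delta_rot":[0,0,0]},
    {"translation":[-0.004,-0.0006,0],"delta_rot":[0,0,0]}
  ]
}}

```text
time: 19.25
tcp_pos: [0.5033, -0.0471, 0.0902]
orientation: [0.655, 0.755, 0.001, 0.001]
wrist_force: [0.1, 0.8, 0.1]
gripper_width: 0.008
```

{"api": "drive_tool", "payload": {
  "deltas": [
    {"translation":[-0.005,-0.0007,0],"delta_rot":[0,0,0]},
    {"translation":[-0.008,-0.001,0],"delta_rot":[0,0,0]},
    {"translation":[-0.008,-0.001,0.01],"delta_rot":[0,0,0]},
    {"translation":[-0.008,0,0.03],"delta_rot":[0,0,0]},
    {"translation":[-0.01,0,0.04],"delta_rot":[0,0,0]}
  ]
}}

```text
time: 19.67
tcp_pos: [0.4604, -0.0506, 0.1681]
orientation: [0.656, 0.755, -0.002, -0.002]
wrist_force: [0.7, 0.8, 0.5]
gripper_width: -0.002
```

{"api": "drive_tool", "payload": {
  "deltas": [
    {"translation":[-0.015,-0.02,0.04],"delta_rot":[0,0,0]},
    {"translation":[-0.015,-0.04,0.04],"delta_rot":[0,0,0]},
    {"translation":[-0.01,-0.04,0.02],"delta_rot":[0,0,0]},
    {"translation":[0,-0.04,0],"delta_rot":[0,0,0]},
    {"translation":[0,-0.04,0],"delta_rot":[0,0,0]}
  ]
}}

```text
time: 20.08
tcp_pos: [0.4294, -0.2139, 0.2539]
orientation: [0.655, 0.756, 0.002, 0.002]
wrist_force: [1.4, 0.2, -0.5]
gripper_width: 0.003
```

{"api": "drive_tool", "payload": {
  "deltas": [
    {"translation":[0,-0.04,0],"delta_rot":[0,0,0]},
    {"translation":[0,-0.03,0],"delta_rot":[0,0,0]},
    {"translation":[0,-0.02,0],"delta_rot":[0,0,0]},
    {"translation":[0,0,0],"delta_rot":[0,0,0]},
    {"translation":[0,0,0],"delta_rot":[0,0,0]}
  ]
}}

```text
time: 20.5
tcp_pos: [0.4289, -0.3034, 0.2511]
orientation: [0.656, 0.754, -0.0, -0.0]
wrist_force: [0.0, 0.7, -0.5]
gripper_width: 0.003
```

```bash
python3 - <<'E'
from meas import *
im={n:np.ascontiguousarray(optics.snapshot(n)[:,:,::-1]) for n in("top","scene")}
for n in im: cv2.imwrite(f"pics/raw_{n}7.png",im[n])
a=cv2.resize(im["top"][150:240,240:340],(660,600),interpolation=cv2.INTER_CUBIC)
b=cv2.resize(im["scene"][165:265,240:350],(660,600),interpolation=cv2.INTER_CUBIC)
cv2.imwrite("pics/top7.png",a);cv2.imwrite("pics/scene7.png",b)
cv2.imwrite("pics/full7.png",np.vstack([cv2.resize(im["scene"],(400,300)),cv2.resize(im["top"],(400,300))]))
for f in (lambda:lid("top",im["top"],(280,170,310,195),(294,183),(235,245)),lambda:lid("scene",im["scene"],(290,195,315,230),(304,204),(235,240))):
    try:f()
    except Exception as e:print(e)
E
```

```text
top lid T 235 centre local [ 0.7 -0.6] [41.2 27.9] 84.24
top lid T 245 centre local [-0.4 -0.2] [39.7 24.9] 88.16
scene lid T 235 centre local [-1.6  9.6] [23.1 24.8] 85.94
scene lid T 240 centre local [-1.1  9.7] [25.2 22. ] 1.76
```

View pics/top7.png

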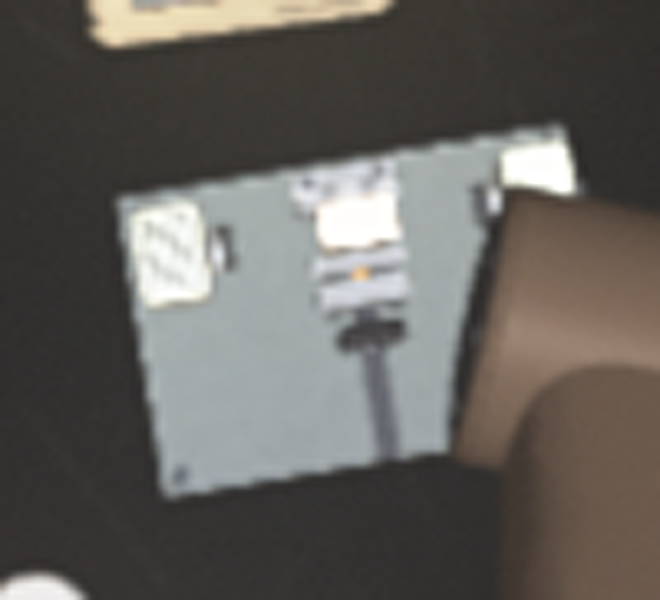

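View pics/scene7.png

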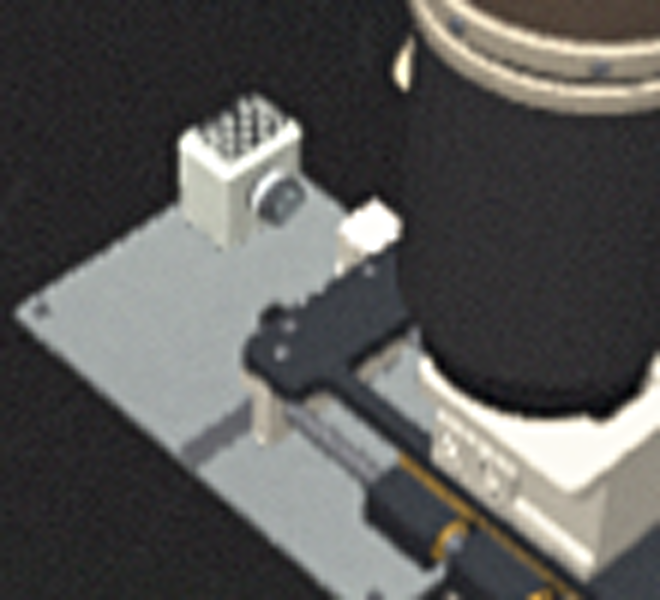

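View pics/full7.png

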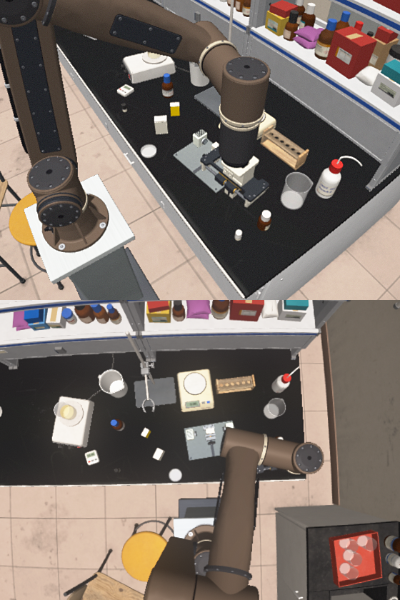

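Top view: the lid at (358,220) is flush between the jaw and the stop, at local (0,-0.3). The arm hides part of the cell in the scene view, so the y=9.6 there is an occlusion artefact. I'll move left for one clear check.

{"api": "drive_tool", "payload": {
  "deltas": [
    {"translation":[0,0.03,0.01],"delta_rot":[0,0,0]},
    {"translation":[0,0.04,0.01],"delta_rot":[0,0,0]},
    {"translation":[0,0.04,0.01],"delta_rot":[0,0,0]},
    {"translation":[0,0.04,0],"delta_rot":[0,0,0]},
    {"translation":[0,0.04,0],"delta_rot":[0,0,0]}
  ]
}}

```text
time: 21.02
tcp_pos: [0.4292, -0.1102, 0.2825]
orientation: [0.655, 0.756, 0.001, 0.001]
wrist_force: [2.5, 0.9, 0.5]
gripper_width: 0.003
```

{"api": "drive_tool", "payload": {
  "deltas": [
    {"translation":[0,0.04,0],"delta_rot":[0,0,0]},
    {"translation":[0,0.04,0],"delta_rot":[0,0,0]},
    {"translation":[0,0.04,0],"delta_rot":[0,0,0]},
    {"translation":[0,0.04,0],"delta_rot":[0,0,0]},
    {"translation":[0,0.04,0],"delta_rot":[0,0,0]}
  ]
}}

```text
time: 21.43
tcp_pos: [0.4284, 0.09, 0.2822]
orientation: [0.655, 0.756, 0.001, 0.0]
wrist_force: [1.1, -0.3, -0.4]
gripper_width: 0.002
```

{"api": "drive_tool", "payload": {
  "deltas": [
    {"translation":[0,0.04,0],"delta_rot":[0,0,0]},
    {"translation":[0,0.04,0],"delta_rot":[0,0,0]},
    {"translation":[0,0.03,0],"delta_rot":[0,0,0]},
    {"translation":[0,0.02,0],"delta_rot":[0,0,0]},
    {"translation":[0,0,0],"delta_rot":[0,0,0]}
  ]
}}

```text
time: 21.85
tcp_pos: [0.4289, 0.2214, 0.2816]
orientation: [0.654, 0.757, 0.001, -0.0]
wrist_force: [0.2, -0.3, -0.1]
gripper_width: 0.006
```

```bash
python3 - <<'E'
from meas import *
from station import monitor
o=monitor.observe(); print(o["time"],o["tcp_pos"],o["wrist_force"],np.abs(o["joint_velocities"]).max())
im={n:np.ascontiguousarray(optics.snapshot(n)[:,:,::-1]) for n in("top","scene")}
for n in im: cv2.imwrite(f"pics/raw_{n}8.png",im[n])
a=cv2.resize(im["top"][155:235,255:335],(400,400),interpolation=cv2.INTER_CUBIC)
b=cv2.resize(im["scene"][175:255,255:335],(400,400),interpolation=cv2.INTER_CUBIC)
cv2.imwrite("pics/fin8.png",np.hstack([a,b]))
for f in (lambda:lid("top",im["top"],(280,170,310,195),(294,183),(240,245,250)),lambda:lid("scene",im["scene"],(290,195,315,230),(304,203),(230,235,240))):
    try:f()
    except Exception as e:print(e)
s0=cv2.imread("pics/raw_scene0.png").astype(int); d=np.abs(s0-im["scene"]).max(2)
k=1.42
for nm,(x,y) in dict(reagent=(332,170),vial=(248,213),petri=(295,300),small=(527,438),beaker=(588,378),wvial=(474,467),big=(320,247),yellow=(347,217)).items():
    x,y=int(x/k),int(y/k); print(nm,np.round(d[y-10:y+10,x-10:x+10].mean(),1),end=" ")
E
```

```text
21.85 [0.42885303 0.22144553 0.28163513] [ 0.16931943 -0.2885349  -0.09448488] 0.05070325278409045
top lid T 240 centre local [ 0.  -0.5] [40.5 25.9] 86.47
top lid T 245 centre local [-0.4 -0.2] [39.7 24.8] 87.92
top lid T 250 centre local [-0.8 -0.2] [38.7 23.1] 88.7
scene lid T 230 centre local [-1.5  0.4] [41.2 26.5] 89.6
scene lid T 235 centre local [-1.2  0.5] [40.9 25.8] 89.76
scene lid T 240 centre local [-1.2  0.5] [25.3 40.5] 0.72
reagent 41.0 vial 4.7 petri 2.4 small 3.9 beaker 2.8 wvial 3.9 big 4.7 yellow 3.2
```

View pics/fin8.png

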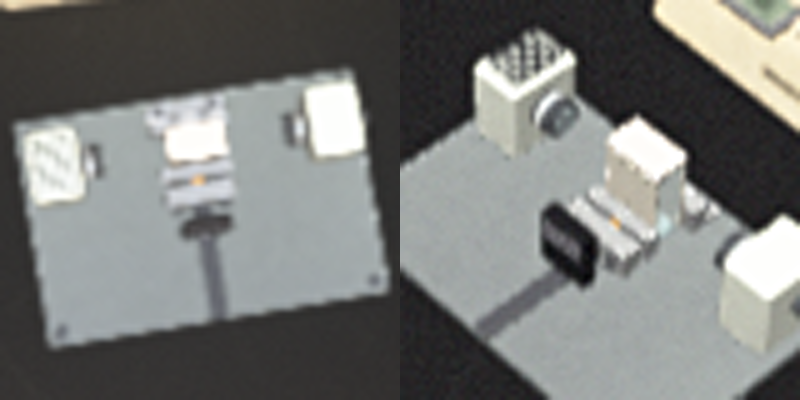

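```bash
python3 - <<'E'
from h import *
s0=cv2.imread("pics/raw_scene0.png").astype(int);s7=cv2.imread("pics/raw_scene7.png").astype(int);t0=cv2.imread("pics/raw_top0.png").astype(int);t8=cv2.imread("pics/raw_top7.png").astype(int)
print("reagent pre-check frame",np.abs(s0-s7)[105:140,222:246].max(2).mean(),np.abs(t0-t8)[163:185,150:178].max(2).mean())
from station import manip
print(manip.close_job())
E
```

```text
reagent pre-check frame 4.75 1.3392857142857142
the job is handed in; nothing more can be done
None
```

The cell is standing on the bench, nipped between the jaw and the stop, and I've handed the job in. The last state reading before handover was at 21.9 s of the allowed 61 s; the hand-in gave no verdict.

**What I did:** I picked the smaller white cell with the clear windows and gripped it at 10 N on its ground faces. I set it down about 9 mm short of the stop and let go. Then I pushed the tab with shut fingers until the jaw slid the cell home. I backed off and moved the arm clear.

**Nip force:** the tool read about 13.5–14.5 N, so about 9.5–10.5 N on the cell after the 4 N slide drag. I held the final setting for over 0.75 s. The highest reading was 14.6 N, but forces were only read at the end of each move.

**Position:** in the final clear views the cell is upright and flush between jaw and stop, with its windows facing the lamp and detector.

| Camera | Offset from seated centre, x / y | Squareness |
|---|---|---|
| Top | about -0.4 / -0.3 mm | reads 1–3.5° off, outline blurred by the bright stop beside it |
| Scene | about -1.2 / +0.5 mm | reads within about 0.7° |

The two cameras also differ by about 3 mm in absolute x, so I judged position only relative to the bench within each view.

**Other things on the worktop:** a picture comparison shows none of the bystanders or look-alike cells moved. The brown reagent bottle failed that comparison in the last frame (difference of 41, against under 5 for the rest). I put this down to the arm being in front of it. It matched its starting place in the frames taken just before, and the arm only moved sideways at height after that.

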